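# Hang the cordless screwdriver on the sprung bench hanger by its suspension bail

### The job

Put the inline screwdriver away on the sprung tool hanger: while it still lies on the bench, swing its folded wire bail upright with a fingertip so that it stands by itself, gently, because the thin wire bends if it is pinched or forced. Then pick the screwdriver up, hook the bail over the hanger's hook, ease it down until the spring carries the whole weight, never jerking the spring or pulling it down to its stop, and let go so that it hangs still and free. Leave the other things on the bench where they are.

Things in the scene. Friction and masses are not known exactly. Their poses are not given: they have to be found in the camera images.
- screwdriver: Cordless inline screwdriver, black and grey, 288 mm long, 0.25 to 0.74 kg with bail (cells differ: not known). Origin: underside, below the bail hinge; x to the bit, z up. Along x (mm): battery block -132 to -112, 44 wide and high; handle -113 to -13; black motor housing -15 to 70, 46 square, with a steel band at 0 that carries the bail; nose, chuck, bit to 156. It balances within 5 mm of x = 0.
- handle (a point): Centre of the slim grey handle, 63 mm behind the bail hinge. Axes as the screwdriver's. Rounded square, 34 x 34 mm, 100 mm long along x; underside 6 mm, top 40 mm above the bench while the tool lies there. Meant to be gripped across (y).
- bail_wire: Suspension bail: stiff U of 5 mm steel wire, 63 mm wide over all. Origin on the hinge axis (y, across the tool), 30 mm above the tool's underside, midway between the legs; z along the legs. It starts leaning back over the handle, legs 30 to 42 degrees above level. A stiff hinge: it stays at any angle it is left at; about 0.7 N at the crosspiece moves it. Fingers may load it with at most 12 N.
- bail_top (a point): Centre of the wire at the middle of the bail's crosspiece, 75 mm from the hinge axis. The crosspiece is straight for 42 mm along y. Folded, it is 67 to 80 mm above the bench, with 25 to 38 mm clear between wire and handle top: room for a fingertip from behind.
- bail (a joint): Angle of the bail on the tool (rad): 0 folded to the rear on its stop, 1.047 upright, 2.09 folded over to the front. 0 to 0.2 at the start.
- hanger: Sprung tool hanger fixed to the bench: grey gallows. Origin on the bench straight below the hook; x away from the hook's opening. Post 30 mm square at x = 122, y = 244 mm, on a 100 mm foot; straight arm 26 mm square, 381 to 407 mm above the bench, from the post to 23 mm past the hook; brass bush below it over the hook down to 366 mm; spring can 37 mm wide on top of the arm up to 480 mm.
- hook (a joint): How far the hook's 8 mm rod is pulled down against its spring (m): 0 unloaded at the upper stop, 0.085 at the lower stop. It starts to move at 1.5 N of pull, then takes 0.08 N more per mm. Barely damped: let go with the load not yet balanced, it bounces. It may move at most 0.1 m/s, so ease it down at 50 mm/s or less, and must not be pulled beyond 0.08.
- hook_seat (a point): In the steel J-hook (6 mm bar, on the sprung rod): where the centre of a seated bail wire lies, 2.5 mm above the hook's lowest inner surface and 262.5 mm above the bench unloaded. Axes as the hanger's. The hook opens to -x, 22 mm wide inside; its back rises at x = 14 mm to 50 mm above this point, then bends to the rod at x = 0, from 78 mm up.
- hook_tip (a point): Top of the hook's free tip, 18 mm to -x of the seat and 25.5 mm above it. A bail comes in from -x above the tip and is then lowered.
- battery: Spare battery pack, 78 x 112 x 58 mm, bystander. Origin at the centre of its underside.
- tape_roll: Roll of tape lying flat, 92 mm across, 24 mm high, bystander. Origin at the centre of its underside.
- bit_tray: Small open steel tray with dividers, 50 x 90 x 24 mm, bystander. Origin at the centre of its underside.
- threadlocker_a: Small red bottle with white cap, 34 mm across, 98 mm high, bystander. Origin at the centre of its underside.
- threadlocker_b: Second small red bottle, the same size, bystander. Origin at the centre of its underside.
- spray_can: Spray can, 62 mm across, 190 mm high, bystander. Origin at the centre of its underside.
- pipe_nipple: Steel pipe nipple standing on end, 34 mm across, 85 mm high, bystander. Origin at the centre of its underside.
- tub: Clear plastic tub, 100 mm across, 60 mm high, bystander. Origin at the centre of its underside.

How it is judged:
By the outcome, as a careful person would: the job done as asked, in the order asked, and still so for the second after the job is handed in, with the robot touching nothing.
It also fails if it takes over 72 s, if anything falls off the work surface, if the arm or the gripper's body presses on something with over 40 N, if the wrist force passes 120 N, or if a joint passes its speed limit or range.

### The arm

A 6-joint arm with a two-finger parallel gripper is mounted at the origin on the work surface. World frame = base frame: x ahead of the robot, y to its left, z up, the work surface at z = 0. Lengths are in m, angles in rad, forces in N, time in s.
With the tool pointing down it reaches from about 0.225 to 0.875 m from the base axis. Payload 3.4 kg.
Tool frame: the origin (TCP) lies on the centre line of the jaws, within the pads' length; the fingertips stand 17 mm ahead of it and the grasp point (between the pads) lies 2 mm behind it (manip.finger_overhang is the distance from the TCP to the fingertips, in m); y points along the fingers, x is the direction in which the jaws open and shut, and the axes are right-handed (so a half turn about y gives the same grasp; the last joint's range is limited). The gripper opens to 85 mm and grips with 20 to 120 N. Pads are 22 mm wide; open, the fingers measure 114 mm over their backs; the gripper's body (76 mm by 85 mm) begins 54 mm behind the grasp point. The pads swing forward as they close: fully open they stand 13 mm farther back than shut.
Start: joints at [1.218, 0.276, 1.505, -0, 1.361, -0.121], TCP at [0.132, 0.56, 0.248] pointing down, gripper open.
Joint ranges: [-2.89, 2.89], [-0.75, 2.08], [0.22, 2.7], [-1.18, 4.32], [0.11, 2.71], [-2.7, 2.7]. Speed limits (rad/s): [2.57, 2.57, 3.14, 3.14, 3.14, 3.14].

### API

Orientations are given as a unit quaternion [w, x, y, z].
In Python, from rig import manip gives the robot as it stands.
- The arm moves only by the tool arm_command, never from a script. Its argument "commands" is a list of rows, each a list of 3 entries, a list of its own where there are three numbers: the finger opening in cm, from 0 to 8.54, then the shift along the world's x, y, z in cm, then the turn about the world's z in rad. A call has 1 to 12 rows; each row shifts and turns the commanded pose from where the row before left it; what a row does not reach is not made up. A row lasts 1/10 s, in which the tool goes at most 50 mm and 8.59 degrees, less where a joint would pass 70% of its speed; a pose out of reach is approached as far as the arm can. A call with a gripper value outside its range is refused whole. The fingers move at their own pace and stop on an object; "grip_force" is the grip in N (left out, the last holds). Time passes only in rows, so rows that do not move let the fingers close. It gives the time, the measured TCP pose, the force and the opening at its end, in the units of the state.
- manip.get_state(): the state, without advancing time (a new reading comes with each control period).
- manip.get_image(name): name is "scene" or "top" or "wrist"; returns a dict with "pixels" (420x560x3 uint8, red, green, blue), "range_z" (420x560 float32, m along the optical axis (not along the pixel's ray), 0 where there is no reading), "intrinsics" (3x3 intrinsics, pixels), "R" (3x3) and "t" (3): a world point X has camera coordinates R X + t. Camera axes: x right, y down, z forward; pixel columns grow to the right and rows downward; lengths in m; the calibration is good to about 2 mm. The wrist camera is an equidistant fisheye: a pixel r from the principal point sees the ray r / f radians off the axis. A picture is of the moment at which its call begins.
- manip.sign_off(): hands the job in, once; it reports no verdict.
The state is a dict: "clock": time; "qpos": joint angles; "qd": joint speeds; "effort": joint torques, N m; "position": TCP position; "ee_rot": TCP orientation; "contact_force": force on the tool from outside, world axes, zero at the start; "moment": the same for the moment, N m; "width": finger opening in m.
Only numpy, scipy, OpenCV 4.12 (cv2) and the standard library are available. Lean on these libraries where they do the work, as an engineer would, in place of code of your own. Each camera call takes 0.05 s, during which the arm holds its last target.

## Working session

There is one attempt and no reset: what is moved stays moved. The work goes in short steps, Python scripts to look and compute and a tool call to move; the robot and the scene stay as the last step left them, time stands still between calls to the robot, and variables do not carry over. Pictures are saved under pics/ and viewed, and the job is handed in when it is done.

Besides the shell and the picture viewer there is one more tool, called as a command line: name --argument value ..., lists and objects as JSON in quotes. arm_command: Moves the arm, as the interface text tells. Its arguments: {"type":"object","properties":{"commands":{"type":"array"},"grip_force":{"type":"number"}},"required":["commands"]}

```bash
ls; mkdir -p pics
python3 - <<'E'
from rig import manip
import cv2,numpy as np,pickle
print(manip.get_state())
for n in("scene","top","wrist"):
    d=manip.get_image(n); pickle.dump(d,open(f"pics/{n}0.pkl","wb"))
    cv2.imwrite(f"pics/{n}0.png",d["pixels"][:,:,::-1])
    print(n,d["intrinsics"].tolist(),d["R"].tolist(),d["t"].tolist())
E
```

```text
pics
{'clock': 0.0, 'qpos': array([ 1.21796645e+00,  2.76605494e-01,  1.50617853e+00,  1.49510922e-05,
        1.36072832e+00, -1.21000779e-01]), 'qd': array([-2.52188421e-03,  4.69099727e-05,  8.66615316e-04,  6.60649596e-04,
       -6.10378614e-04, -1.13351945e-03]), 'effort': array([ 1.17268151e-03, -4.16775942e+01, -2.45797867e+01, -2.74783397e-04,
        1.11589683e-02, -8.48884909e-07]), 'position': array([0.13192777, 0.55911813, 0.24741563]), 'ee_rot': array([-0.55412325,  0.55482219,  0.43823422, -0.43939792]), 'contact_force': array([-0.06153845, -0.13777698,  2.04201782]), 'moment': array([ 0.00036133,  0.02068976, -0.00198044]), 'width': 0.08518609991772044}
scene [[457.737184452155, 0.0, 279.93544312352117], [0.0, 457.737184452155, 211.13238779568164], [0.0, 0.0, 1.0]] [[-0.6041736343948845, 0.7968413383669912, -0.004254523660608254], [0.47158398896564435, 0.353246053542187, -0.8079763406239823], [-0.6423260549388661, -0.490164367458889, -0.5891995689240616]] [0.356434272990087, -0.09976250080384795, 1.82080680231146]
top [[526.7966511838763, 0.0, 273.83913859769757], [0.0, 526.7966511838763, 207.4910581432832], [0.0, 0.0, 1.0]] [[-0.009034726022117521, -0.999908853316284, 0.010032885199159508], [-0.9872537751672722, 0.007325153775554545, -0.1589852997611207], [0.15889731635139154, -0.011341392413576028, -0.9872299710171115]] [-0.054870117412851895, 0.5815490154974037, 1.3317377262274053]
wrist [[325.19226210127806, 0.0, 279.3182198070472], [0.0, 325.19226210127806, 209.61695858764534], [0.0, 0.0, 1.0]] [[0.22976705370876746, 0.9732450672419634, -0.0010677636353054298], [0.9398563568629613, -0.22159935783797985, 0.25993028501903975], [0.2527392519856713, -0.060726960198773765, -0.965626794787066]] [-0.574719117010072, -0.03319695536154851, 0.37866906261210515]
```

View pics/scene0.png

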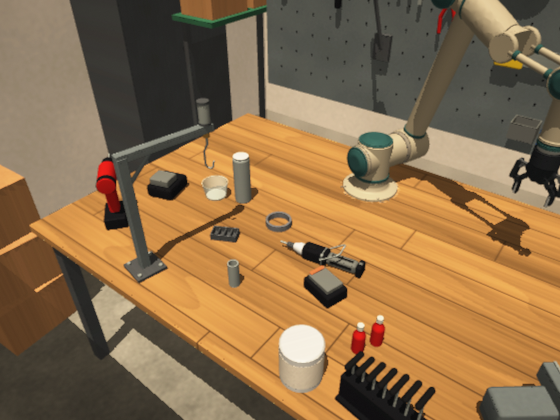

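View pics/top0.png

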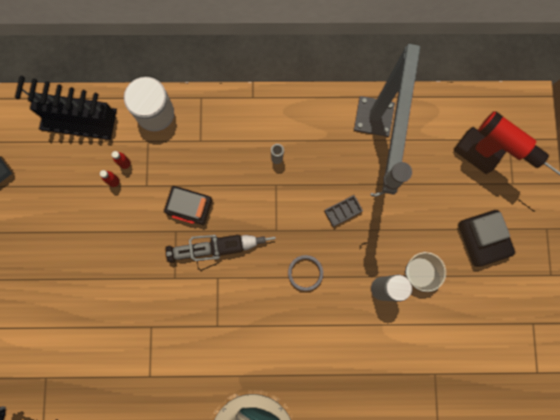

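View pics/wrist0.png

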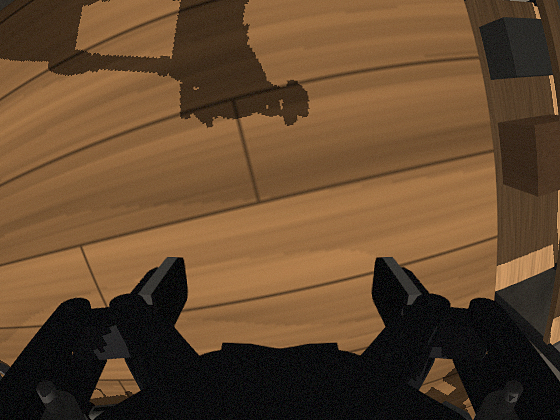

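Run:
```python
import cv2,pickle,numpy as np
t=pickle.load(open("pics/top0.pkl","rb"));s=pickle.load(open("pics/scene0.pkl","rb"))
a=cv2.resize(t["pixels"][215:280,150:290],None,fx=5.7,fy=5.7,interpolation=2)
cv2.imwrite("pics/a.png",a[:,:,::-1])
b=cv2.resize(t["pixels"][30:260,330:440],None,fx=2.6,fy=2.6,interpolation=2)
c=cv2.resize(s["pixels"][80:300,100:270],None,fx=2.6,fy=2.6,interpolation=2)[:598]
b=np.vstack([b,np.zeros((max(0,c.shape[0]-b.shape[0]),b.shape[1],3),np.uint8)])[:c.shape[0]]
if b.shape[0]<c.shape[0]: pass
cv2.imwrite("pics/b.png",np.hstack([b,c[:b.shape[0]]])[:,:800,::-1])
c=cv2.resize(s["pixels"][225:310,270:380],None,fx=7,fy=7,interpolation=2)
cv2.imwrite("pics/c.png",c[:,:,::-1])
```

```text
(no output)
```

View pics/a.png

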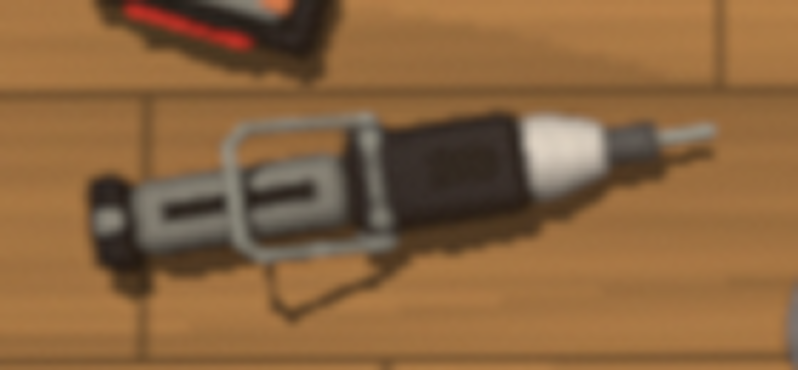

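View pics/b.png

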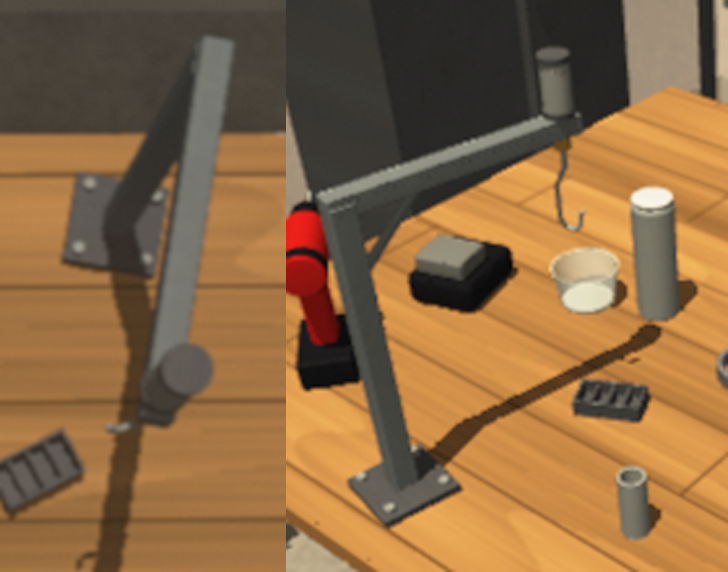

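View pics/c.png

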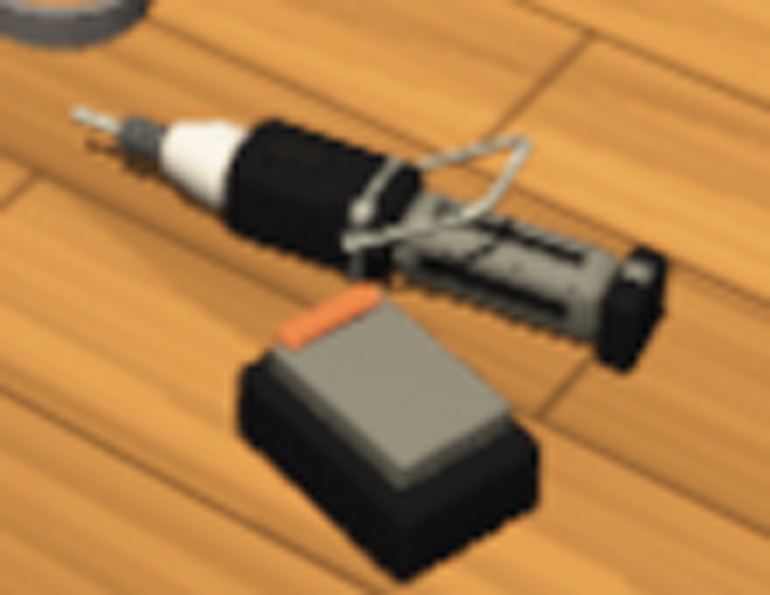

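```bash
cat > h.py <<'E'
import numpy as np,pickle,cv2
def load(n): return pickle.load(open(f"pics/{n}.pkl","rb"))
def cloud(d):
    K=d["intrinsics"];h,w=d["range_z"].shape
    u,v=np.meshgrid(np.arange(w),np.arange(h));z=d["range_z"]
    P=np.stack([(u-K[0,2])/K[0,0]*z,(v-K[1,2])/K[1,1]*z,z],-1)
    return (P-d["t"])@d["R"]
def ray(d,u,v):
    K=d["intrinsics"];r=np.array([(u-K[0,2])/K[0,0],(v-K[1,2])/K[1,1],1])
    return -d["R"].T@d["t"], d["R"].T@r
def onz(d,u,v,z):
    o,r=ray(d,u,v);return o+r*(z-o[2])/r[2]
def two(d1,p1,d2,p2):
    o1,r1=ray(d1,*p1);o2,r2=ray(d2,*p2)
    s=np.linalg.lstsq(np.stack([r1,-r2],1),o2-o1,rcond=None)[0]
    a=o1+s[0]*r1;b=o2+s[1]*r2
    return (a+b)/2,np.linalg.norm(a-b)
def proj(d,X):
    c=d["R"]@np.asarray(X)+d["t"];K=d["intrinsics"];return K[0,0]*c[0]/c[2]+K[0,2],K[1,1]*c[1]/c[2]+K[1,2]
E
python3 - <<'E'
from h import *
np.set_printoptions(precision=4,suppress=True)
t=load("top0");s=load("scene0")
C=cloud(t)
A=lambda x,y:(150+x/5.7-.4,215+y/5.7-.4)
print("bit tip",onz(t,*A(715,130),.023))
print("band ctr",onz(t,*A(377,180),.047))
print("block end top",onz(t,*A(108,222),.044))
print("bail corner c",onz(t,*A(232,190),.073))
B=C[225:275,160:280].reshape(-1,3);m=(B[:,2]>.012)
for lo,hi in((.03,.042),):
  pass
Q=B[m];print(len(Q));c=Q[:,:2].mean(0);U,S,V=np.linalg.svd(Q[:,:2]-c);print("pca",c,V[0],Q[:,2].max())
# scene bail ends: image c scale 7 offset (270,225)
Cc=lambda x,y:(270+x/7-.4,225+y/7-.4)
for n,a,b in(("crossnear(+x side)",(237,140),(480,215)),("crossfar",(243,240),(525,145)),("mid",(236,190),(502,180))):
    print(n,two(t,A(*a),s,Cc(*b)))
# hook
Bs=lambda x,y:(100+(x-286)/2.6-.3,80+y/2.6-.3); Bt=lambda x,y:(330+x/2.6-.3,30+y/2.6-.3)
print("tip",two(t,Bt(109,427),s,Bs(582,213)), onz(t,*Bt(109,427),.288),onz(s,*Bs(582,213),.288))
# spring can top
print("can",two(t,Bt(192,367),s,Bs(553,54)), onz(t,*Bt(192,367),.48),onz(s,*Bs(553,54),.48))
# foot corners
for p in((80,174),(168,178),(153,277),(63,262)): print("foot",onz(t,*Bt(*p),.008))
# arm pts z .407 top
M=C[...,2]
sel=(M>.395)&(M<.415);Q=C[sel];Q=Q[Q[:,0]>.0];c=Q.mean(0);U,S,V=np.linalg.svd(Q[:,:2]-c[:2]);print("arm",len(Q),c,V[0],Q.min(0),Q.max(0))
sel=(M>.47)&(M<.49);Q=C[sel];print("can",len(Q),Q.mean(0),Q.min(0),Q.max(0))
E
```

```text
bit tip [ 0.5049 -0.0624  0.023 ]
band ctr [0.4809 0.0913 0.047 ]
block end top [0.4632 0.2131 0.044 ]
bail corner c [0.4748 0.153  0.073 ]
1622
pca [0.4779 0.0963] [-0.0918  0.9958] 1.4077396470093821
crossnear(+x side) (array([0.4976, 0.1519, 0.0677]), np.float64(0.00016822830876500497))
crossfar (array([0.4526, 0.1473, 0.0744]), np.float64(0.0006108695758842788))
mid (array([0.4754, 0.1505, 0.0715]), np.float64(0.002258935318761676))
tip (array([ 0.5717, -0.2704,  0.282 ]), np.float64(0.0005726041074274283)) [ 0.5704 -0.269   0.288 ] [ 0.5791 -0.263   0.288 ]
can (array([ 0.5758, -0.2888,  0.479 ]), np.float64(0.003351953726516183)) [ 0.5767 -0.2899  0.48  ] [ 0.5774 -0.2848  0.48  ]
foot [ 0.8989 -0.3047  0.008 ]
foot [ 0.8939 -0.3992  0.008 ]
foot [ 0.784  -0.3782  0.008 ]
foot [ 0.801  -0.2832  0.008 ]
arm 1798 [ 0.719  -0.3131  0.4058] [-0.979  0.204] [ 0.5515 -0.3545  0.395 ] [ 0.8594 -0.2669  0.4148]
can 340 [ 0.5751 -0.2852  0.4793] [ 0.5573 -0.3038  0.4717] [ 0.5938 -0.2673  0.4855]
```

Run:
```python
from h import *
from scipy.spatial.transform import Rotation as R
np.set_printoptions(precision=4,suppress=True)
q=[-0.55412325,  0.55482219,  0.43823422, -0.43939792]
M=R.from_quat(q,scalar_first=True).as_matrix();print(M, "xyaw",np.degrees(np.arctan2(M[1,0],M[0,0])))
w=load("wrist0");cam=-w["R"].T@w["t"];p=np.array([0.13192777, 0.55911813, 0.24741563]);print("cam in tcp",M.T@(cam-p))
t=load("top0");s=load("scene0");C=cloud(t)
# batterie points near
m=(C[...,2]>.035)&(C[...,2]<.075);
Q=C[185:226,160:215][m[185:226,160:215]];print("battery",Q.min(0),Q.max(0));
i=Q[:,0].argmin();print(Q[i]);r=cv2.minAreaRect(Q[:,:2].astype(np.float32));print(cv2.boxPoints(r))
# tool yaw by heights: housing & handle sides, z band .035-.05
B=C[228:272,165:280].reshape(-1,3)
hx=np.array([.1495,-.9888]);hy=np.array([.9888,.1495]);o=np.array([.4812,.0916])
L=np.stack([(B[:,:2]-o)@hx,(B[:,:2]-o)@hy,B[:,2]],1)
for a,b in((-.13,-.114),(-.11,-.085),(-.05,-.02),(.01,.03),(.03,.06),(.075,.09)):
    k=L[(L[:,0]>a)&(L[:,0]<b)&(L[:,2]>.008)&(abs(L[:,1])<.03)&(L[:,2]<.053)];print(a,b,len(k),k[:,1].min(),k[:,1].max(),(k[:,1].min()+k[:,1].max())/2,np.median(k[:,1]),np.percentile(k[:,2],90))
k=L[(L[:,2]>.008)&(abs(L[:,1])<.03)&(L[:,2]<.3)];print(k[:,0].min(),k[:,0].max())
k=L[(L[:,2]>.056)&(abs(L[:,1])<.04)&(L[:,2]<.1)];print("bail pts",len(k));print(k[np.argsort(k[:,2])])
```

```text
[[ 0.2298 -0.0007 -0.9732]
 [ 0.9732 -0.0018  0.2298]
 [-0.0019 -1.      0.0002]] xyaw 76.71700519140363
cam in tcp [ 0.0004 -0.1262  0.0663]
battery [0.5426 0.1081 0.035 ] [0.6425 0.232  0.0677]
[0.5426 0.1311 0.0393]
[[0.5349 0.1291]
 [0.614  0.1045]
 [0.6472 0.2114]
 [0.5681 0.236 ]]
-0.13 -0.114 115 -0.020839261879757782 0.020618575997361884 -0.00011034294119794882 -0.0015720826830078348 0.0466629546238427
-0.11 -0.085 130 -0.01634905488969447 0.017931116532489785 0.0007910308213976581 -0.0004570589197536985 0.04242411218571553
-0.05 -0.02 171 -0.02975552480547618 0.02995704069671581 0.00010075794561981502 -0.0009954394065286559 0.04393065263485463
0.01 0.03 142 -0.022198799011273775 0.02376607916014624 0.0007836400744362319 -0.0009891061733827704 0.048829386268254525
0.03 0.06 213 -0.022635962710032827 0.023731031398742494 0.0005475343443548334 -0.001298568517137401 0.04959636343219177
0.075 0.09 80 -0.017816760929674286 0.018962388541930515 0.0005728138061281141 -0.0010923376134957773 0.041398591080877685
-0.13422333592855354 0.15328477338104546
bail pts 87
[[-0.0354 -0.026   0
[... 1629 characters left out ...]
-0.0629  0.0154  0.0759]
 [-0.0632  0.0129  0.0759]
 [-0.0605 -0.0233  0.076 ]
 [-0.0617  0.0049  0.0765]
 [-0.0593  0.0225  0.0766]
 [-0.0594 -0.0159  0.0767]
 [-0.061   0.0099  0.0768]
 [-0.0597 -0.0184  0.0769]
 [-0.0611 -0.0106  0.0772]
 [-0.0614 -0.0131  0.0774]
 [-0.0578 -0.0238  0.0775]
 [-0.0532  0.0291  0.0775]
 [-0.0622 -0.0002  0.0776]
 [-0.0624 -0.0206  0.0778]
 [-0.0625 -0.0028  0.0778]
 [-0.0605  0.0122  0.078 ]
 [-0.0635 -0.0103  0.0781]
 [-0.0606 -0.0082  0.0782]
 [-0.0611  0.0072  0.0783]
 [-0.0632  0.0101  0.0786]
 [-0.0617  0.0022  0.0786]
 [-0.0622  0.0176  0.0787]
 [-0.0588 -0.0136  0.0787]
 [-0.0596 -0.0007  0.0788]
 [-0.0618 -0.0182  0.0793]
 [-0.0571 -0.0216  0.0802]]
```

arm_command --commands '[[0,[2.78,-3.07,0],-0.099],[0,[2.78,-3.07,0],-0.099],[0,[2.78,-3.07,0],-0.099],[0,[2.78,-3.07,0],-0.099],[0,[2.78,-3.07,0],-0.099],[0,[2.78,-3.07,0],-0.099],[0,[2.78,-3.07,0],-0.099],[0,[2.78,-3.07,0],-0.099],[0,[2.78,-3.07,0],-0.099],[0,[2.78,-3.07,0],-0.099],[0,[2.78,-3.07,0],-0.099],[0,[2.8,-3.1,0],-0.099]]' --grip_force 20

```text
clock: 1.35
position: [0.4667, 0.1895, 0.2482]
ee_rot: [0.705, -0.705, -0.052, 0.052]
contact_force: [0.3, 0.4, 0.1]
width: -0.0003
```

arm_command --commands '[[0,[0,0,-3],0],[0,[0,0,-3],0],[0,[0,0,0],0],[0,[0,0,0],0]]'

```text
clock: 1.75
position: [0.4657, 0.1909, 0.1883]
ee_rot: [-0.705, 0.705, 0.053, -0.054]
contact_force: [0.0, -0.6, 0.7]
width: 0.0001
```

```bash
cat >> h.py <<'E'
def grab(n,name):
    from rig import manip
    d=manip.get_image(n);pickle.dump(d,open(f"pics/{name}.pkl","wb"));return d
E
cat > crop.py <<'E'
import sys
from h import *
# crop.py cam name u0 v0 u1 v1 [..]
from rig import manip
from scipy.spatial.transform import Rotation as R
st=manip.get_state();np.set_printoptions(precision=4,suppress=True)
M=R.from_quat(st["ee_rot"],scalar_first=True).as_matrix()
print(st["clock"],st["position"],"xyaw",np.degrees(np.arctan2(M[1,0],M[0,0])),"y",M[:,1],st["contact_force"],st["width"],st["qpos"])
cam,name=sys.argv[1:3];u0,v0,u1,v1=map(int,sys.argv[3:7])
d=grab(cam,name);p=d["pixels"][v0:v1,u0:u1];k=min(800/p.shape[1],600/p.shape[0])
cv2.imwrite(f"pics/{name}.png",cv2.resize(p,None,fx=k,fy=k,interpolation=2)[:,:,::-1]);print("scale",k)
E
python3 crop.py scene s1 240 0 560 320
```

```text
1.75 [0.4657 0.1909 0.1883] xyaw 8.65250567365491 y [-0.0011 -0.0003 -1.    ] [ 0.0221 -0.6198  0.6682] 0.00012786144887183152 [ 0.2508  0.2124  1.75   -0.      1.1803  0.0997]
scale 1.875
```

View pics/s1.png

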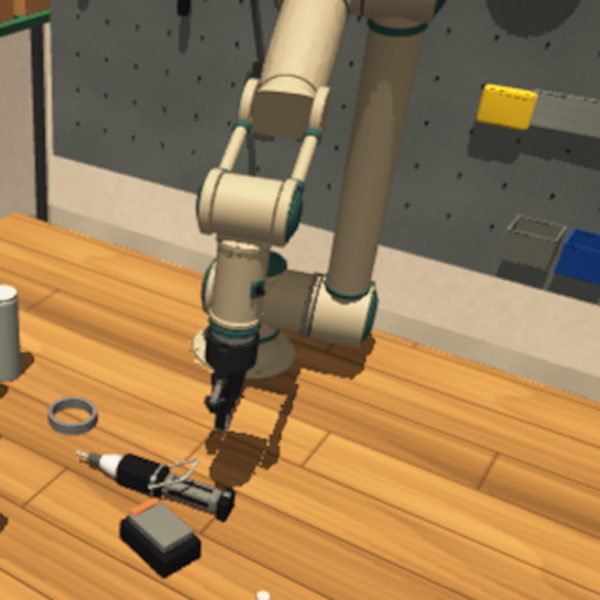

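Run:
```python
from h import *
np.set_printoptions(precision=3,suppress=True)
for cam in("s1",):
    d=load(cam);C=cloud(d)
    ang=0.389  # direction origin->tcp approx
    tcp=np.array([.4657,.1909]);er=tcp/np.linalg.norm(tcp);et=np.array([-er[1],er[0]])
    rel=C[...,:2]-tcp;r=rel@er;l=rel@et;z=C[...,2]
    m0=(abs(r)<.13)&(abs(l)<.13)&(d["range_z"]>0)
    for z0 in np.arange(.16,.66,.02):
        m=m0&(z>z0)&(z<z0+.02)
        if m.sum()>5: print("%.2f"%z0,m.sum(),"r",r[m].min(),r[m].max(),"l",l[m].min(),l[m].max())
```

```text
0.16 15 r 0.0012063014302952787 0.012587409324020563 l -0.010904283313531814 0.008437760799059075
0.18 47 r -0.004682543535163497 0.017666229499324775 l -0.013621614840968183 0.00993989763263742
0.20 29 r -0.02033266826374199 0.03274310979517145 l -0.020618306738547663 0.015849103721592237
0.22 52 r -0.0422291854151546 0.04949995492335685 l -0.02313810049463963 0.020199403195877437
0.24 92 r -0.04565966650314304 0.06333808840252737 l -0.025559709416597964 0.02176637147754677
0.26 140 r -0.009648382072423063 0.06494070441771087 l -0.02626201021638279 0.02041654062186643
0.28 64 r 0.008614443002942986 0.042735209235801035 l -0.03126242630755068 0.020482072335482483
0.30 162 r 0.007080281146869405 0.04264732933582111 l -0.03672217436426018 0.0353927606268081
0.32 195 r 0.006936143684476069 0.042702732689723105 l -0.03851195695650574 0.035373389241657505
0.34 173 r -0.00915358598576108 0.042677427452073424 l -0.03854559877484217 0.034696933908865066
0.36 192 r -0.0023708130198312038 0.043546483609327995 l -0.037908938852772675 0.034849212635951546
0.38 193 r 0.000987753759751548 0.037744
[... 507 characters left out ...]
225417143446 0.053014900208275276
0.50 221 r 0.009009123197255432 0.05016860836404225 l -0.06150945059382058 0.06376598915499669
0.52 419 r -0.007172069478620413 0.056035636058702765 l -0.06701585529895092 0.06561808933605914
0.54 553 r -0.05745654857619057 0.05404248733774405 l -0.06850921695130256 0.06474281040161793
0.56 828 r -0.10292799941332223 0.04559206853209073 l -0.0640754748489455 0.06948863268902461
0.58 194 r -0.12979572359685093 -0.07494873625636216 l -0.04226949376684601 0.07607585970066777
0.60 52 r -0.12973204035518032 -0.10908722013129826 l -0.031663201593289815 0.07298431516795037
0.62 14 r -0.12984399257566048 -0.12349462665218103 l 0.05819908138128115 0.07304760284448295
```

Run:
```python
from h import *
np.set_printoptions(precision=3,suppress=True)
t=load("top0");C=cloud(t)
def loc(u0,v0,u1,v1,za,zb,n):
    Q=C[v0:v1,u0:u1].reshape(-1,3);Q=Q[(Q[:,2]>za)&(Q[:,2]<zb)];print(n,len(Q),Q.min(0),Q.max(0))
loc(365,265,420,305,.175,.2,"spray");loc(400,245,450,300,.045,.07,"tub");loc(320,190,368,230,.012,.03,"tray");loc(265,140,290,170,.07,.1,"nipple")
hook=np.array([.5755,-.2865]);
def seg(p,lo,hi): return np.linalg.norm(np.maximum(np.maximum(lo-p,p-hi),0))
bd=np.array([-.979,.204]);bn=np.array([.204,.979])
bar=[hook+bd*a+bn*b for a in np.linspace(-.2,.023,45) for b in np.linspace(-.013,.013,7)]
for g in(.065,.078,.085,.092):
  for psi in range(-75,-25,5):
    x=np.array([np.cos(np.radians(psi)),np.sin(np.radians(psi))]);T=hook-g*x
    er=T/np.linalg.norm(T);et=np.array([-er[1],er[0]])
    f=lambda p:np.array([(p-T)@er,(p-T)@et])
    b=np.array([f(p) for p in bar])
    cyl=np.array([.057,.07])
    cc=seg(f(hook),-cyl,cyl)-.0185; cb=min(seg(p,-cyl,cyl) for p in b); colb=min(np.linalg.norm(b,axis=1))-.045;colc=np.linalg.norm(f(hook))-.0635
    print(g,psi,T,"cyl-can %.0f cyl-bar %.0f col-bar %.0f col-can %.0f"%(cc*1e3,cb*1e3,colb*1e3,colc*1e3))
```

```text
spray 552 [ 0.342 -0.37   0.175] [ 0.399 -0.311  0.196]
tub 283 [ 0.364 -0.495  0.045] [ 0.461 -0.396  0.066]
tray 281 [ 0.535 -0.295  0.012] [ 0.617 -0.196  0.029]
nipple 80 [ 0.709 -0.084  0.07 ] [ 0.743 -0.053  0.09 ]
0.065 -75 [ 0.559 -0.224] cyl-can -18 cyl-bar 0 col-bar 0 col-can 2
0.065 -70 [ 0.553 -0.225] cyl-can -18 cyl-bar 0 col-bar -1 col-can 1
0.065 -65 [ 0.548 -0.228] cyl-can -18 cyl-bar 0 col-bar -3 col-can 1
0.065 -60 [ 0.543 -0.23 ] cyl-can -18 cyl-bar 0 col-bar -4 col-can 1
0.065 -55 [ 0.538 -0.233] cyl-can -18 cyl-bar 0 col-bar -5 col-can 2
0.065 -50 [ 0.534 -0.237] cyl-can -17 cyl-bar 0 col-bar -6 col-can 1
0.065 -45 [ 0.53  -0.241] cyl-can -15 cyl-bar 0 col-bar -6 col-can 2
0.065 -40 [ 0.526 -0.245] cyl-can -13 cyl-bar 0 col-bar -6 col-can 2
0.065 -35 [ 0.522 -0.249] cyl-can -11 cyl-bar 0 col-bar -6 col-can 2
0.065 -30 [ 0.519 -0.254] cyl-can -11 cyl-bar 0 col-bar -6 col-can 2
0.078 -75 [ 0.555 -0.211] cyl-can -18 cyl-bar 0 col-bar 13 col-can 15
0.078 -70 [ 0.549 -0.213] cyl-can -18 cyl-bar 0 col-bar 11 col-can 14
0.078 -65 [ 0.543 -0.216] cyl-can -18 cyl-bar 0 co
[... 1174 characters left out ...]
ol-can 22
0.092 -75 [ 0.552 -0.198] cyl-can -13 cyl-bar 0 col-bar 27 col-can 28
0.092 -70 [ 0.544 -0.2  ] cyl-can -16 cyl-bar 0 col-bar 25 col-can 28
0.092 -65 [ 0.537 -0.203] cyl-can -10 cyl-bar 0 col-bar 24 col-can 29
0.092 -60 [ 0.529 -0.207] cyl-can -4 cyl-bar 0 col-bar 23 col-can 29
0.092 -55 [ 0.523 -0.211] cyl-can 2 cyl-bar 0 col-bar 22 col-can 29
0.092 -50 [ 0.516 -0.216] cyl-can 6 cyl-bar 0 col-bar 21 col-can 28
0.092 -45 [ 0.51  -0.221] cyl-can 10 cyl-bar 3 col-bar 21 col-can 28
0.092 -40 [ 0.505 -0.227] cyl-can 13 cyl-bar 6 col-bar 21 col-can 29
0.092 -35 [ 0.5   -0.234] cyl-can 15 cyl-bar 8 col-bar 21 col-can 29
0.092 -30 [ 0.496 -0.24 ] cyl-can 16 cyl-bar 9 col-bar 21 col-can 29
```

arm_command --commands '[[0,[0,0,-3.5],0],[0,[0,0,-3.5],0],[0,[0,0,-2.5],0],[0,[0,0,-1.5],0],[0,[0,0,-0.5],0],[0,[0,0,0],0],[0,[0,0,0],0]]'

```text
clock: 2.5
position: [0.4672, 0.1915, 0.0748]
ee_rot: [0.705, -0.705, -0.055, 0.052]
contact_force: [-0.1, -0.7, 0.4]
width: -0.0001
```

```bash
python3 crop.py scene s2 270 180 390 310; python3 crop.py wrist w2 0 0 560 420
```

```text
2.5 [0.4672 0.1915 0.0748] xyaw 8.674538387540286 y [ 0.0031  0.0008 -1.    ] [-0.1496 -0.749   0.377 ] -7.000668418696212e-05 [ 0.2511  0.3347  1.9075 -0.      0.8962  0.0997]
scale 4.615384615384615
2.55 [0.4671 0.1914 0.0748] xyaw 8.667830483940737 y [ 0.0032  0.0008 -1.    ] [ 0.4004 -1.2586  0.2423] -0.000450282464876378 [ 0.251   0.3346  1.9076 -0.      0.896   0.0997]
scale 1.4285714285714286
```

View pics/s2.png

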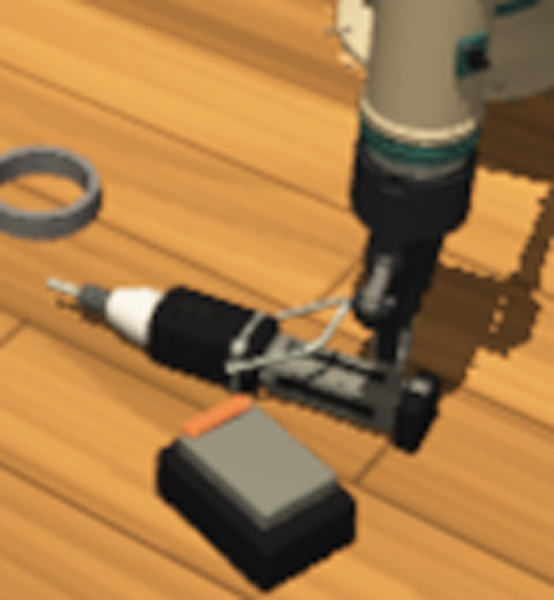

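View pics/w2.png

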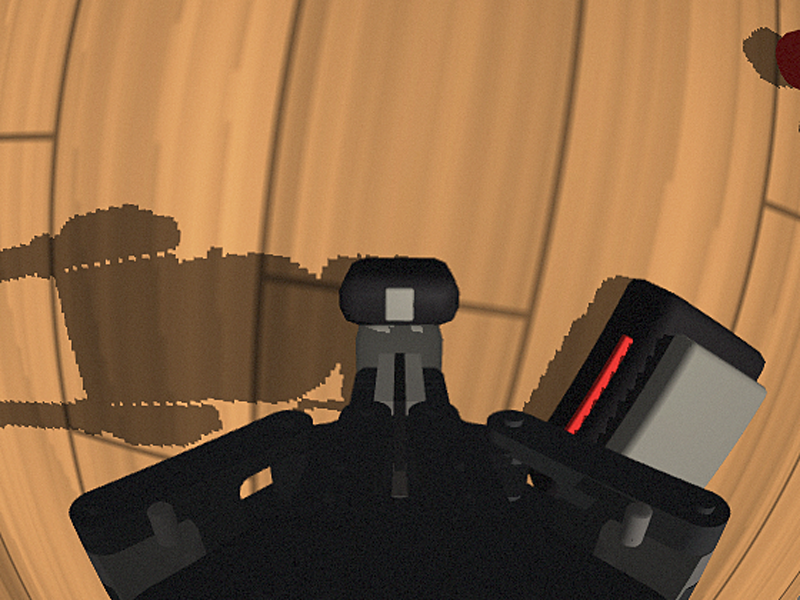

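arm_command --commands '[[0,[0.08,-0.5,0],0],[0,[0.08,-0.5,0],0],[0,[0.07,-0.5,0],0],[0,[0.08,-0.5,0],0],[0,[0.07,-0.5,0],0],[0,[0.08,-0.5,0.1],0],[0,[0.08,-0.5,0.4],0],[0,[0.07,-0.5,0.4],0]]'

```text
clock: 3.4
position: [0.472, 0.1507, 0.0826]
ee_rot: [0.705, -0.705, -0.053, 0.053]
contact_force: [-0.7, 1.6, 0.5]
width: -0.0003
```

```bash
python3 crop.py scene s3 270 180 390 310
```

```text
3.4 [0.472  0.1507 0.0826] xyaw 8.636327774322812 y [-0.0002  0.0004 -1.    ] [-0.6742  1.5959  0.5186] -0.00031514452391636846 [0.1683 0.3142 1.9154 0.0006 0.9121 0.0172]
scale 4.615384615384615
```

View pics/s3.png

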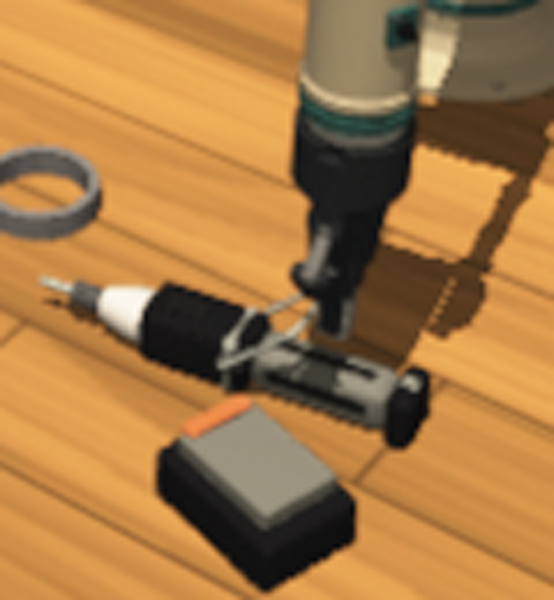

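```bash
python3 crop.py top t3 150 200 290 290
cat > loc.py <<'E'
import sys
from h import *
np.set_printoptions(precision=4,suppress=True)
E
python3 - <<'E'
from h import *
a=load("top0")["pixels"];b=load("t3")["pixels"]
cv2.imwrite("pics/cmp.png",cv2.resize(np.vstack([a[215:280,150:290],b[215:280,150:290]]),None,fx=4.5,fy=4.5,interpolation=2)[:,:,::-1])
E
```

```text
3.45 [0.4726 0.1501 0.0833] xyaw 8.6414144432014 y [ 0.0013 -0.0002 -1.    ] [-0.21   -0.4341  0.971 ] -4.116617446398382e-05 [ 0.1675  0.3133  1.9147 -0.0005  0.9124  0.017 ]
scale 5.714285714285714
```

View pics/cmp.png

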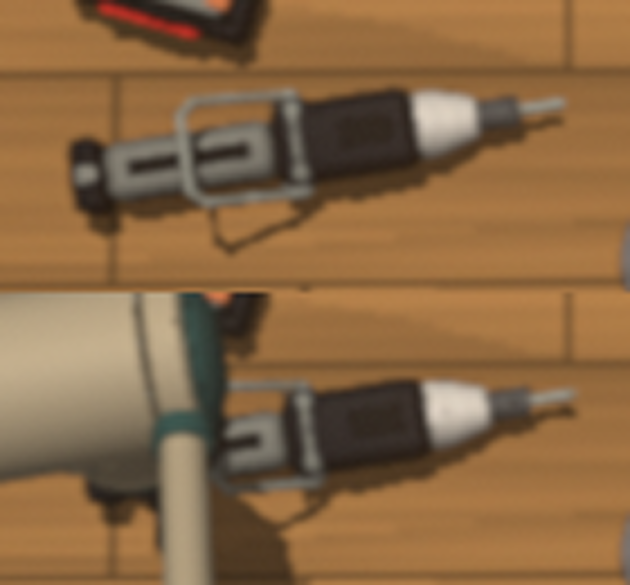

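arm_command --commands '[[0,[0.02,-0.1,0.3],0],[0,[0.05,-0.3,0.4],0],[0,[0.05,-0.3,0.3],0],[0,[0.06,-0.4,0.3],0],[0,[0.06,-0.4,0.3],0],[0,[0.06,-0.4,0.3],0],[0,[0,0,0],0]]'

```text
clock: 4.2
position: [0.4755, 0.1313, 0.1018]
ee_rot: [-0.705, 0.705, 0.054, -0.053]
contact_force: [0.5, -0.7, 0.3]
width: -0.0003
```

```bash
python3 crop.py scene s4 270 180 390 310;python3 crop.py top t4 150 200 290 290
```

```text
4.2 [0.4755 0.1313 0.1018] xyaw 8.620754143214564 y [ 0.0011 -0.0003 -1.    ] [ 0.4683 -0.6915  0.291 ] -0.0002694577283336578 [ 0.1287  0.2868  1.8963 -0.0005  0.9574 -0.0215]
scale 4.615384615384615
4.25 [0.4753 0.1315 0.1016] xyaw 8.626760160677838 y [ 0.0008 -0.0002 -1.    ] [-1.0036  0.0274  0.5984] -0.00024348439341565674 [ 0.129   0.2871  1.8966 -0.0004  0.9572 -0.0213]
scale 5.714285714285714
```

View pics/s4.png

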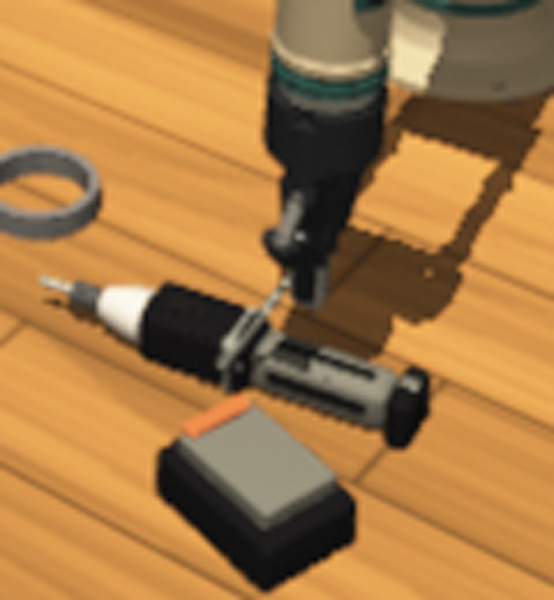

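View pics/t4.png

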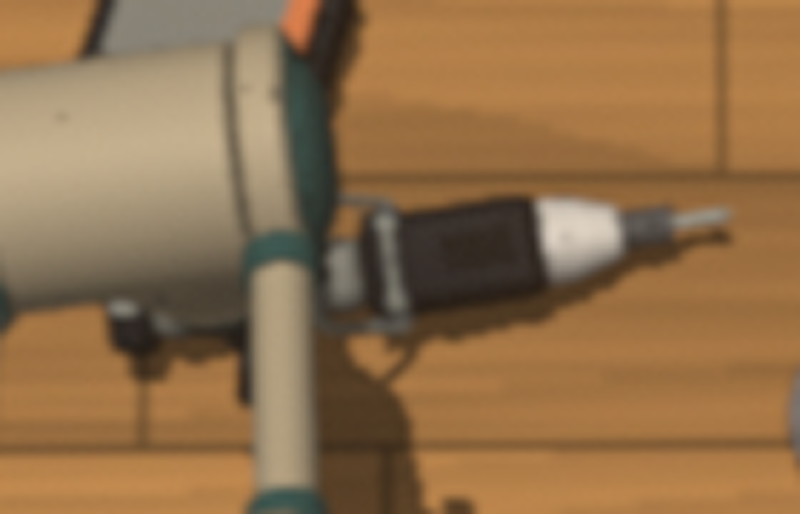

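Run:
```python
from h import *
np.set_printoptions(precision=4,suppress=True)
t=load("t4")
A=lambda x,y:(150+x/5.714-.4,200+y/5.714-.4)
print("tip",onz(t,*A(730,213),.023),"band top",onz(t,*A(391,263),.047))
C=cloud(t);B=C[225:275,200:285].reshape(-1,3)
hx=np.array([.1495,-.9888]);hy=np.array([.9888,.1495]);o=np.array([.4812,.0916])+.006*hx
L=np.stack([(B[:,:2]-o)@hx,(B[:,:2]-o)@hy,B[:,2]],1)
for a,b in((.01,.03),(.03,.06),(.075,.09)):
    k=L[(L[:,0]>a)&(L[:,0]<b)&(L[:,2]>.008)&(abs(L[:,1])<.03)&(L[:,2]<.053)];print(a,b,len(k),(k[:,1].min()+k[:,1].max())/2,np.median(k[:,1]))
k=L[(L[:,2]>.009)&(abs(L[:,1])<.03)&(L[:,2]<.3)];print(k[:,0].max())
st=np.array([.4754,.1314]);print((st-o)@hx,(st-o)@hy)
```

```text
tip [ 0.5063 -0.0685  0.023 ] band top [0.4823 0.0854 0.047 ]
0.01 0.03 144 0.000933955736303501 -0.0007844651159103947
0.03 0.06 213 0.0008999613762800673 -0.001437930114193906
0.075 0.09 80 0.0004055828812183238 -0.0013194362575184183
0.15460179610755484
-0.046221794139999994 0.00021505999999998975
```

arm_command --commands '[[0,[0.06,-0.4,0.2],0],[0,[0.06,-0.4,0.2],0],[0,[0.06,-0.4,0.1],0],[0,[0.06,-0.4,0.1],0],[0,[0.06,-0.4,0],0],[0,[0.06,-0.4,0],0],[0,[0.05,-0.3,0],0],[0,[0,0,0],0]]'

```text
clock: 5.1
position: [0.4792, 0.1044, 0.1072]
ee_rot: [-0.705, 0.705, 0.053, -0.053]
contact_force: [1.1, -0.2, 0.5]
width: -0.0002
```

```bash
python3 crop.py scene s5 270 180 390 310;python3 crop.py top t5 150 200 290 290
```

```text
5.1 [0.4792 0.1044 0.1072] xyaw 8.627909877235913 y [-0.     -0.0004 -1.    ] [ 1.1493 -0.2213  0.5078] -0.00018560198594768995 [ 0.0728  0.277   1.8943 -0.0005  0.9704 -0.0775]
scale 4.615384615384615
5.15 [0.4791 0.1046 0.1072] xyaw 8.636334143061008 y [-0.     -0.0003 -1.    ] [0.384  0.2838 0.2309] 2.945092495439147e-05 [ 0.0731  0.277   1.8942 -0.0004  0.9704 -0.0774]
scale 5.714285714285714
```

View pics/s5.png

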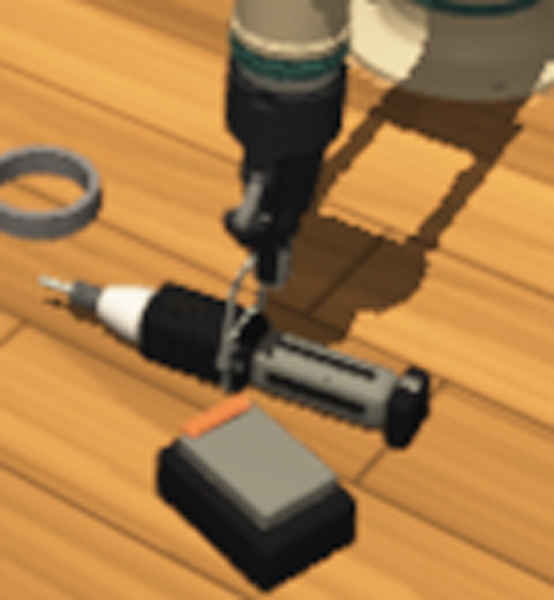

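View pics/t5.png

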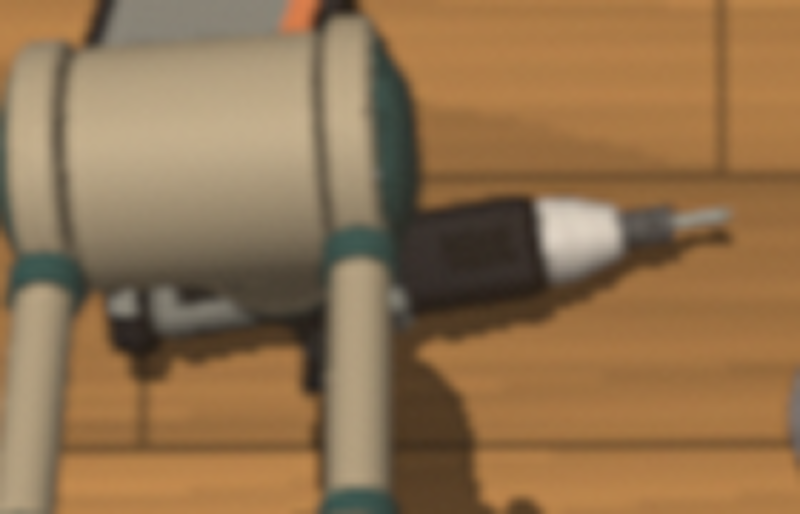

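arm_command --commands '[[0,[0.04,-0.25,0],0],[0,[0.04,-0.25,0],0],[0,[0.0,-0.05,0],0],[0,[0,0,0],0],[0,[-0.1,0.5,0],0],[0,[-0.3,2,0],0],[0,[-0.6,4,1],0],[0,[-0.6,4,3],0],[0,[-0.6,4,4],0],[0,[0,3,3],0],[0,[0,0,0],0],[0,[0,0,0],0]]'

```text
clock: 6.4
position: [0.4584, 0.27, 0.2126]
ee_rot: [-0.705, 0.705, 0.054, -0.054]
contact_force: [-0.8, -0.9, -0.5]
width: 0.0001
```

```bash
python3 crop.py scene s6 270 180 390 310;python3 crop.py top t6 150 200 290 290
```

```text
6.4 [0.4584 0.27   0.2126] xyaw 8.770485843072585 y [ 0.0011 -0.0002 -1.    ] [-0.7827 -0.8829 -0.4929] 0.00010218363007601832 [ 0.4018  0.2343  1.655  -0.0007  1.2514  0.2489]
scale 4.615384615384615
6.45 [0.4578 0.2689 0.2115] xyaw 8.697866224415158 y [-0.0013 -0.0013 -1.    ] [ 0.2183 -0.3675 -0.0883] -0.00024898736648320993 [ 0.4005  0.2349  1.657  -0.0007  1.2514  0.2489]
scale 5.714285714285714
```

View pics/s6.png

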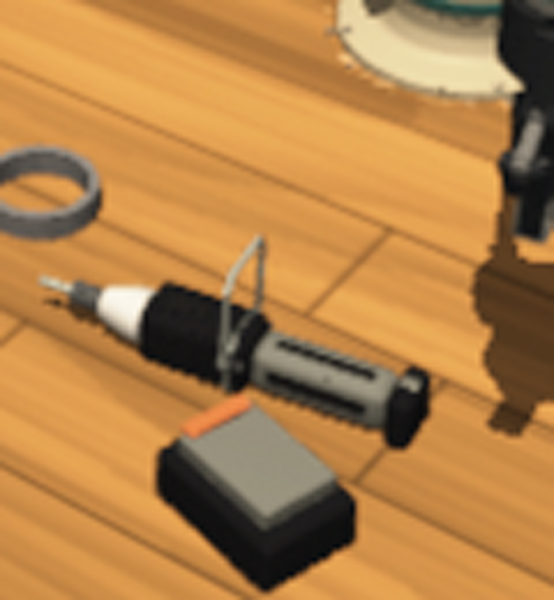

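View pics/t6.png

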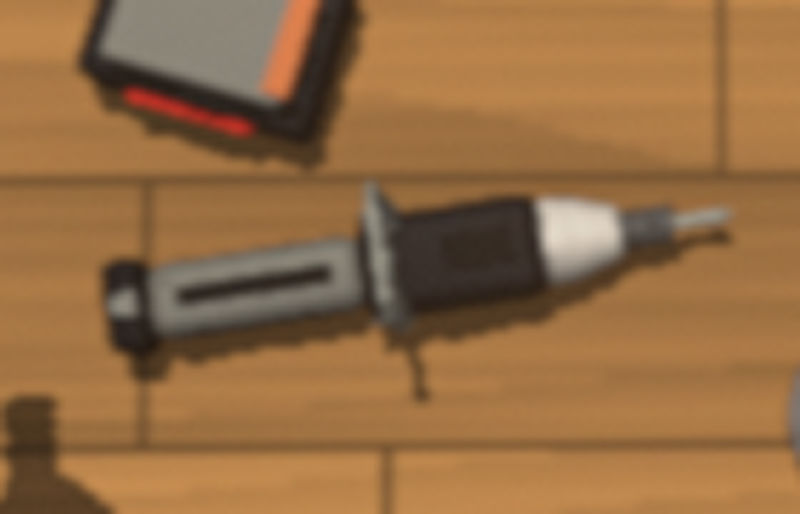

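Run:
```python
from h import *
np.set_printoptions(precision=4,suppress=True)
t=load("t6");s=load("s6")
A=lambda x,y:(150+x/5.714-.4,200+y/5.714-.4)
S=lambda x,y:(270+x/4.615-.4,180+y/4.615-.4)
hx=np.array([.1495,-.9888]);hy=np.array([.9888,.1495]);o=np.array([.4821,.0857])
for lab,p in(("A",(235,274)),("B",(261,240))):
    print(lab,[ (z,((onz(s,*S(*p),z)[:2]-o)@hx).round(4),((onz(s,*S(*p),z)[:2]-o)@hy).round(4)) for z in(.1,.105)])
C=cloud(t);B=C[225:275,165:285].reshape(-1,3)
L=np.stack([(B[:,:2]-o)@hx,(B[:,:2]-o)@hy,B[:,2]],1)
k=L[(L[:,2]>.06)&(L[:,2]<.13)];print(k[np.argsort(-k[:,2])][:40])
C=cloud(s);B=C[225:275,300:345].reshape(-1,3)
L=np.stack([(B[:,:2]-o)@hx,(B[:,:2]-o)@hy,B[:,2]],1)
k=L[(L[:,2]>.06)&(L[:,2]<.13)&(abs(L[:,1])<.04)&(abs(L[:,0])<.05)];print(k[np.argsort(-k[:,2])])
for n in("t6",):
  B=cloud(t)[225:275,165:285].reshape(-1,3);L=np.stack([(B[:,:2]-o)@hx,(B[:,:2]-o)@hy,B[:,2]],1)
  for a,b in((-.13,-.114),(-.11,-.085),(-.05,-.02),(.01,.03),(.03,.06),(.075,.09)):
    k=L[(L[:,0]>a)&(L[:,0]<b)&(L[:,2]>.008)&(abs(L[:,1])<.03)&(L[:,2]<.053)];print(a,len(k),(k[:,1].min()+k[:,1].max())/2)
```

```text
A [(0.1, np.float64(0.0014), np.float64(0.0162)), (0.105, np.float64(-0.0009), np.float64(0.0219))]
B [(0.1, np.float64(0.0008), np.float64(-0.0249)), (0.105, np.float64(-0.0014), np.float64(-0.0191))]
[[ 0.0002 -0.009   0.1124]
 [ 0.001  -0.0189  0.1095]
 [-0.0004 -0.0112  0.1094]
 [-0.0008  0.0039  0.1093]
 [-0.0015 -0.0185  0.1093]
 [ 0.0013 -0.0164  0.109 ]
 [-0.0008  0.0215  0.1089]
 [-0.0009 -0.0135  0.1084]
 [-0.0012  0.0191  0.1082]
 [-0.0002 -0.0261  0.1082]
 [-0.0019 -0.0208  0.108 ]
 [-0.0026  0.0094  0.1079]
 [ 0.0008 -0.0012  0.1076]
 [-0.0013  0.0016  0.1075]
 [ 0.0005  0.0139  0.1074]
 [-0.0023  0.0119  0.1073]
 [ 0.0001 -0.0061  0.1073]
 [-0.0003  0.009   0.1072]
 [ 0.0004 -0.0036  0.1071]
 [-0.0006  0.0242  0.1071]
 [-0.0006  0.0066  0.1068]
 [-0.0021  0.0144  0.1066]
 [ 0.0004 -0.021   0.1065]
 [-0.0024 -0.0231  0.1065]
 [-0.0031 -0.0105  0.1063]
 [-0.0018 -0.0007  0.1061]
 [ 0.0017  0.024   0.106 ]
 [-0.      0.0117  0.1058]
 [ 0.001   0.0191  0.1057]
 [-0.0028 -0.008   0.1055]
 [-0.0015 -0.0157  0.1052]
 [ 0.0006  0.0167  0.105 ]
 [-0.0022 -0.003   0.105 ]
 [ 0.00
[... 994 characters left out ...]
[ 0.0004 -0.0246  0.0868]
 [ 0.0009  0.034   0.0854]
 [-0.0009 -0.0218  0.0853]
 [-0.0001  0.0361  0.0834]
 [-0.001  -0.0222  0.0809]
 [-0.0008  0.0372  0.0805]
 [ 0.004  -0.0262  0.0761]
 [-0.0008 -0.0232  0.0761]
 [-0.0004  0.0359  0.0753]
 [ 0.0026 -0.0234  0.0746]
 [-0.0006 -0.0243  0.0711]
 [ 0.003  -0.0249  0.0693]
 [-0.0015 -0.0227  0.0686]
 [ 0.0014  0.0309  0.0667]
 [ 0.0027  0.0355  0.0657]
 [ 0.0001  0.0336  0.0652]
 [ 0.0037 -0.0275  0.0631]
 [-0.0008 -0.0252  0.0623]
 [ 0.003   0.0342  0.0605]]
-0.13 117 0.000800688556751571
-0.11 127 0.0008308674040509029
-0.05 157 0.0010832602925387371
0.01 142 0.0009050601333558169
0.03 214 0.0009113629708880772
0.075 81 3.081502186681566e-05
```

arm_command --commands '[[6,[0.4,-3.3,0],0],[6,[0.4,-3.3,0],0],[6,[0.3,-3.2,0],0],[6,[0,0,-4],0],[6,[0,0,-4],0],[6,[0,0,-4],0],[6,[0,0,-2],0],[6,[0,0,0],0],[6,[0,0,0],0]]'

```text
clock: 7.4
position: [0.4692, 0.1704, 0.0717]
ee_rot: [-0.705, 0.705, 0.052, -0.054]
contact_force: [0.7, 0.1, 0.7]
width: 0.0602
```

```bash
python3 crop.py scene s7 270 180 390 310; python3 -c "
from h import *
st=__import__('rig').manip.get_state()['position'];o=np.array([.4821,.0857]);print((st[:2]-o)@[.1495,-.9888],(st[:2]-o)@[.9888,.1495])"
```

```text
7.4 [0.4692 0.1704 0.0717] xyaw 8.577982312722582 y [-0.002  -0.0006 -1.    ] [0.7411 0.0646 0.7078] 0.060217239251702116 [ 0.209   0.334   1.9194 -0.0002  0.8903  0.0595]
scale 4.615384615384615
-0.08596447225467749 0.0008745194757366929
```

View pics/s7.png

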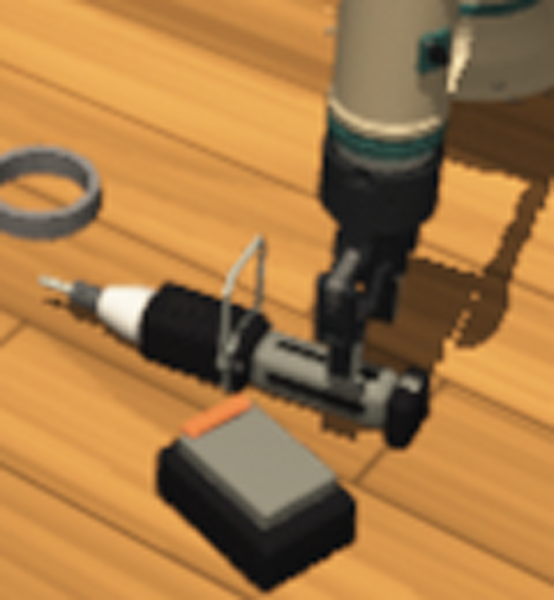

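arm_command --commands '[[6,[0,0,-2],0],[6,[0,0,-1.5],0],[6,[0,0,-1],0],[6,[0,0,0],0],[4.5,[0,0,0],0],[3.9,[0,0,0],0],[3.5,[0,0,0],0],[3,[0,0,0],0],[2.5,[0,0,0],0],[2.5,[0,0,0],0],[2.5,[0,0,0],0],[2.5,[0,0,0],0]]' --grip_force 100

```text
clock: 8.65
position: [0.4703, 0.1715, 0.0284]
ee_rot: [0.705, -0.705, -0.054, 0.053]
contact_force: [-1.7, 0.2, 5.6]
width: 0.0327
```

arm_command --commands '[[2.5,[0,0,0],0],[2.5,[0,0,0.3],0],[2.5,[0,0,0.5],0],[2.5,[0,0,1],0],[2.5,[0,0,1.2],0],[2.5,[0,0,1],0],[2.5,[0,0,0],0],[2.5,[0,0,0],0],[2.5,[0,0,0],0]]'

```text
clock: 9.55
position: [0.4692, 0.1712, 0.0669]
ee_rot: [-0.705, 0.705, 0.053, -0.054]
contact_force: [-0.4, 0.3, -2.7]
width: 0.0323
```

```bash
python3 crop.py scene s8 270 180 390 310
python3 - <<'E'
from rig import manip
for i in range(1):
    s=manip.get_state();print(s["contact_force"],s["moment"],s["effort"])
E
```

```text
9.55 [0.4692 0.1712 0.0669] xyaw 8.65060819111638 y [-0.0009 -0.0002 -1.    ] [-0.4138  0.3246 -2.7366] 0.032342511969600175 [0.2105 0.3402 1.9254 0.     0.8769 0.0595]
scale 4.615384615384615
[ 0.03727666  0.41597694 -3.60803088] [0.21733866 0.02979664 0.00379726] [ 6.89036708e-03 -4.01550364e+01 -1.84945714e+01 -1.98587654e-01
  1.04690713e-02 -4.22331741e-04]
```

View pics/s8.png

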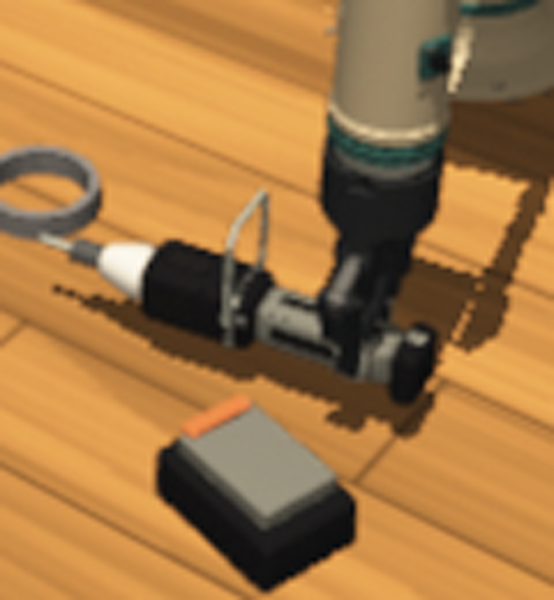

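arm_command --commands '[[2.5,[0,0,1],0],[2.5,[0,0,2.5],0],[2.5,[0,-0.5,3],0.02],[2.5,[0.1,-1.5,3],0.04],[2.5,[0.3,-2.5,2.5],0.05],[2.5,[0.4,-3,1.5],0.06],[2.5,[0.4,-3,1],0.06],[2.5,[0.4,-3,0.6],0.06],[2.5,[0.4,-3,0.5],0.06],[2.5,[0.4,-3,0],0.06],[2.5,[0.4,-3,0],0.06],[2.5,[0.4,-3,0],0.05]]'

```text
clock: 10.8
position: [0.5011, -0.0848, 0.2236]
ee_rot: [0.668, -0.667, -0.233, 0.234]
contact_force: [0.8, -0.7, -3.7]
width: 0.0326
```

arm_command --commands '[[2.5,[0.3,-2.5,0],0.04],[2.5,[0.3,-2,0],0.023],[2.5,[0,-1,0],0],[2.5,[0,0,0],0],[2.5,[0,0,0],0],[2.5,[0,0,0],0]]'

```text
clock: 11.4
position: [0.5073, -0.1375, 0.2233]
ee_rot: [0.66, -0.66, -0.254, 0.254]
contact_force: [0.4, 0.8, -3.3]
width: 0.0325
```

```bash
python3 crop.py scene s9 150 60 350 210;python3 crop.py top t9 240 80 460 290; python3 -c "
from rig import manip
s=manip.get_state();print(s['contact_force'],s['moment'])"
```

```text
11.4 [ 0.5073 -0.1375  0.2233] xyaw 42.097275780125834 y [-0.0004  0.0009 -1.    ] [ 0.3934  0.8395 -3.3175] 0.032545291495525284 [-0.3976  0.218   1.6494  0.0007  1.275  -1.1325]
scale 4.0
11.45 [ 0.5074 -0.1375  0.2233] xyaw 42.11246756984723 y [-0.0003  0.0007 -1.    ] [-0.6576  0.5665 -2.4504] 0.03228315095807929 [-0.3975  0.218   1.6493  0.0005  1.2748 -1.1326]
scale 2.857142857142857
[ 0.07632885  0.5721487  -3.1141774 ] [0.14589534 0.22592986 0.0138605 ]
```

View pics/s9.png

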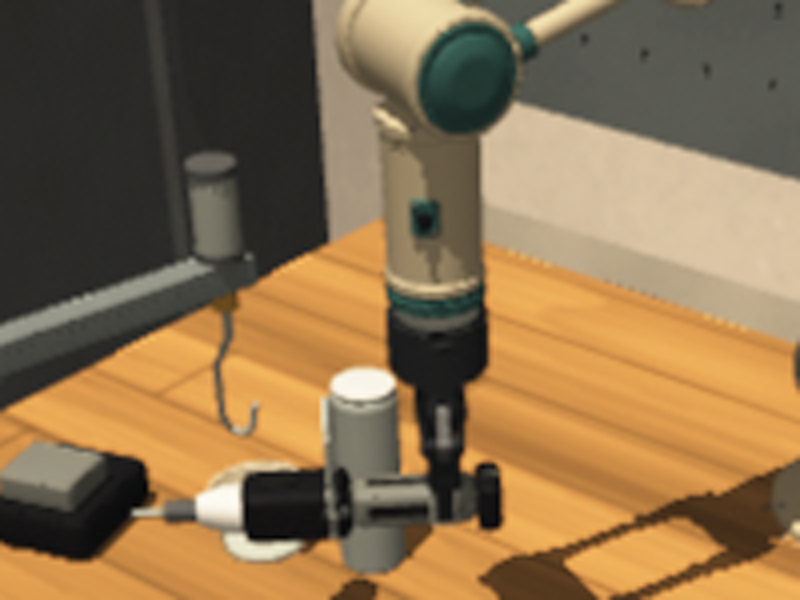

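View pics/t9.png

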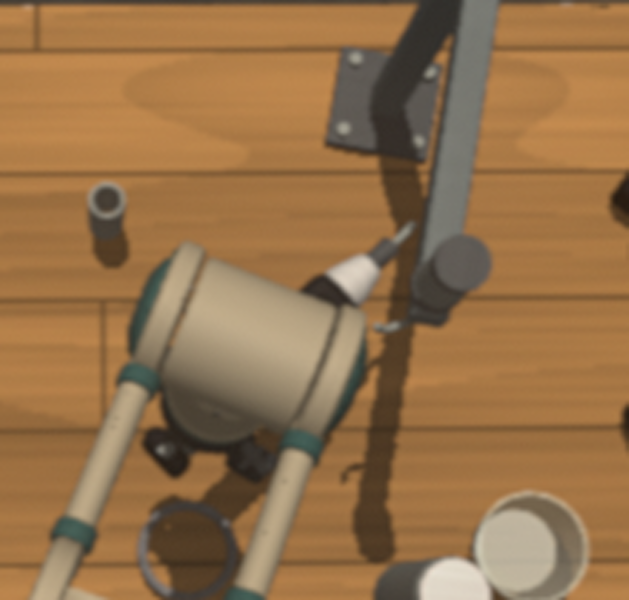

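Run:
```python
from h import *
np.set_printoptions(precision=4,suppress=True)
s=load("s9");C=cloud(s)
a=np.radians(-47.9);hx=np.array([np.cos(a),np.sin(a)]);hy=np.array([-hx[1],hx[0]]);T=np.array([.5074,-.1375])
B=C[60:210,150:350].reshape(-1,3);L=np.stack([(B[:,:2]-T)@hx,(B[:,:2]-T)@hy,B[:,2]],1)
k=L[(L[:,2]>.25)&(L[:,2]<.33)&(abs(L[:,1])<.045)&(L[:,0]>.05)&(L[:,0]<.12)];print(len(k));k=k[np.argsort(-k[:,2])];print(k[:40])
for a,b in((-.045,-.03),(-.025,0.07),(.01,.05),(.07,.085),(.09,.15),(.16,.19),(.2,.24)):
    q=L[(L[:,0]>a)&(L[:,0]<b)&(abs(L[:,1])<.04)&(L[:,2]<.26)&(L[:,2]>.15)];print(a,b,len(q),(q[:,1].min()+q[:,1].max())/2,q[:,2].min(),np.percentile(q[:,2],97))
p=s["pixels"][130:200,215:265];cv2.imwrite("pics/z.png",cv2.resize(p,None,fx=8,fy=8,interpolation=2)[:,:,::-1])
for x in(.0855,):
  for y in(-.0315,.0315):
    for z in(.225,.298): print(proj(s,np.r_[T+x*hx+y*hy,z]))
```

```text
48
[[ 0.0897 -0.0156  0.3032]
 [ 0.0867  0.0017  0.3025]
 [ 0.0897 -0.0117  0.302 ]
 [ 0.0897  0.0181  0.3018]
 [ 0.0868 -0.0125  0.3013]
 [ 0.0868  0.0232  0.3012]
 [ 0.0868  0.0048  0.3008]
 [ 0.0898 -0.0079  0.3007]
 [ 0.0898  0.0097  0.3004]
 [ 0.0868  0.0098  0.3003]
 [ 0.0898  0.0211  0.3002]
 [ 0.0899  0.0031  0.3   ]
 [ 0.0899 -0.0037  0.2996]
 [ 0.0899  0.0254  0.2993]
 [ 0.0869 -0.0225  0.2991]
 [ 0.0869 -0.0106  0.299 ]
 [ 0.0869  0.0133  0.2989]
 [ 0.0871  0.0213  0.2967]
 [ 0.0871  0.0258  0.2959]
 [ 0.0902  0.024   0.295 ]
 [ 0.0902  0.0281  0.294 ]
 [ 0.0873  0.0326  0.293 ]
 [ 0.0874  0.0249  0.2919]
 [ 0.0905  0.027   0.2899]
 [ 0.0906  0.0301  0.2883]
 [ 0.0877  0.0351  0.2877]
 [ 0.0877  0.0293  0.2877]
 [ 0.0908  0.0316  0.2857]
 [ 0.0882  0.0278  0.2798]
 [ 0.0883  0.0316  0.2786]
 [ 0.0885  0.0327  0.2759]
 [ 0.0889  0.0286  0.2698]
 [ 0.0889  0.0325  0.2687]
 [ 0.0862  0.0276  0.2655]
 [ 0.0892  0.0318  0.2648]
 [ 0.0863  0.031   0.2641]
 [ 0.0862 -0.0298  0.263 ]
 [ 0.0894  0.0337  0.2624]
 [ 0.0895  0.0359  0.2603]
 [ 0.0864 -0.0289  0.2599]]
-0.045 -0.03 68 0.008215291468996744 0.1973619020832581 0.23978357272244005
-0.025 0.07 355 0.010218604211432654 0.20077729853090628 0.23722912044237357
0.01 0.05 161 0.01409984471494016 0.20077729853090628 0.23643308452993522
0.07 0.085 78 0.004862477171368344 0.19648679007527886 0.23984814278759567
0.09 0.15 350 0.006296509314719435 0.1931332834129766 0.24280067988154297
0.16 0.19 104 0.005550633180580281 0.1997607937199611 0.23576380735914132
0.2 0.24 51 0.0030805953580838345 0.21069256512193082 0.2254122170259214
(np.float64(233.02459856508733), np.float64(178.06395141582863))
(np.float64(231.48879496741483), np.float64(157.8550695899713))
(np.float64(233.09511554979326), np.float64(188.96195085210874))
(np.float64(231.50407849952526), np.float64(168.3426142379109))
```

View pics/z.png

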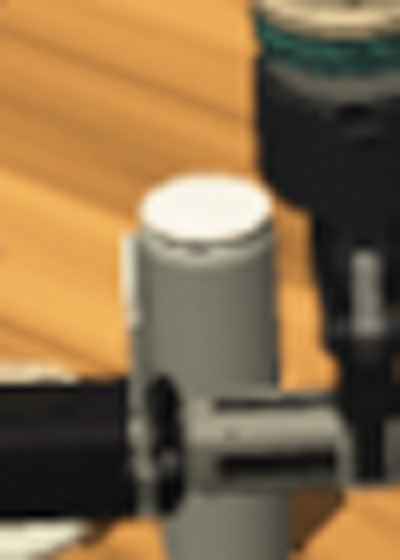

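arm_command --commands '[[2.5,[0.2,-0.5,0],0],[2.5,[0.2,-1,0],0],[2.5,[0.1,-1,0],0],[2.5,[0.1,-1,0],0],[2.5,[0.1,-1,0],0],[2.5,[0.1,-0.7,0],0],[2.5,[0,0,0],0],[2.5,[0,0,0],0]]'

```text
clock: 12.3
position: [0.5155, -0.1908, 0.2231]
ee_rot: [0.66, -0.66, -0.253, 0.254]
contact_force: [0.5, -0.3, -2.2]
width: 0.0326
```

```bash
python3 crop.py scene s10 150 60 350 210;python3 crop.py top t10 240 80 460 290
```

```text
12.3 [ 0.5155 -0.1908  0.2231] xyaw 42.016254490901964 y [-0.0004  0.0008 -1.    ] [ 0.453  -0.2977 -2.204 ] 0.03256437128612582 [-0.4814  0.2537  1.6004  0.0005  1.2881 -1.2148]
scale 4.0
12.35 [ 0.5155 -0.1905  0.2232] xyaw 42.04100447271653 y [-0.0003  0.0007 -1.    ] [-0.2751  0.2874 -2.6743] 0.03267924453196983 [-0.4809  0.2535  1.6007  0.0005  1.288  -1.2148]
scale 2.857142857142857
```

View pics/s10.png

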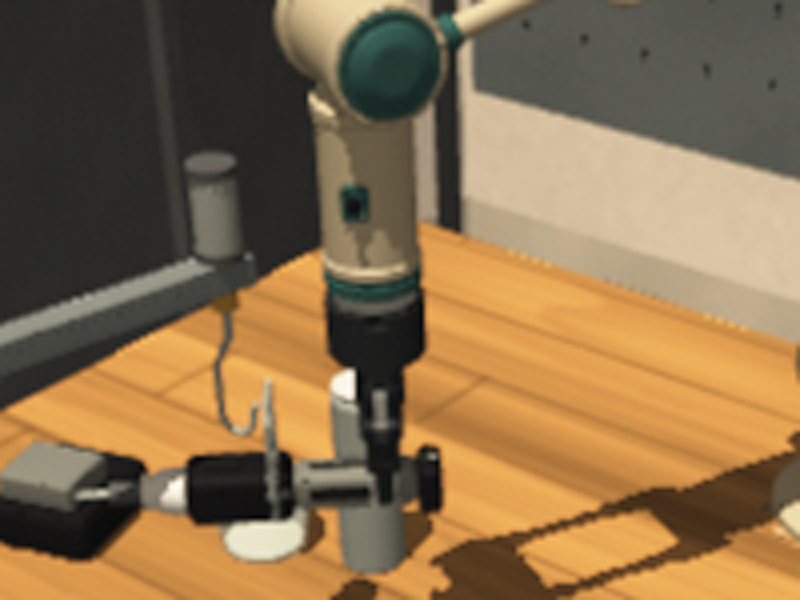

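View pics/t10.png

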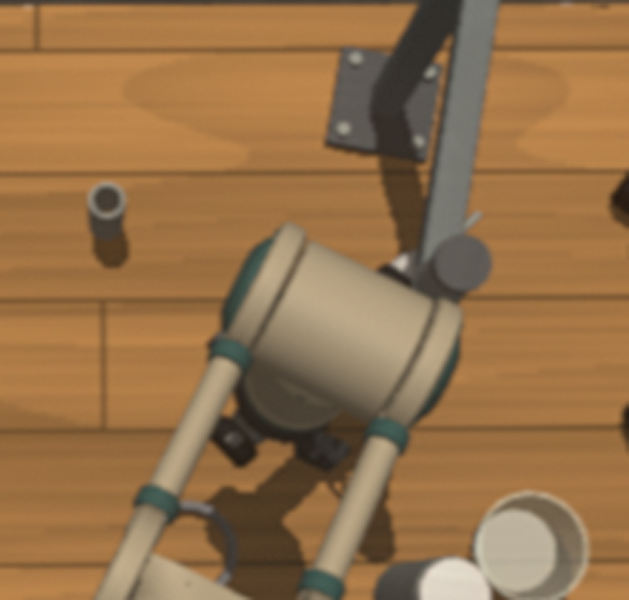

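arm_command --commands '[[2.5,[0.05,-0.4,0],0],[2.5,[0.05,-0.6,0],0],[2.5,[0.05,-0.6,0],0],[2.5,[0,-0.6,0],0],[2.5,[0,-0.6,0],0],[2.5,[0,-0.3,0],0],[2.5,[0,0,0],0],[2.5,[0,0,0],0]]'

```text
clock: 13.2
position: [0.5171, -0.2217, 0.2232]
ee_rot: [0.66, -0.66, -0.254, 0.254]
contact_force: [-0.4, -0.1, -3.1]
width: 0.0325
```

```bash
python3 crop.py scene s11 170 90 310 195;python3 crop.py top t11 240 80 460 290
```

```text
13.2 [ 0.5171 -0.2217  0.2232] xyaw 42.03789587289619 y [-0.0001  0.0005 -1.    ] [-0.4132 -0.0655 -3.0585] 0.0324910132956916 [-0.5289  0.2726  1.5734  0.0004  1.2959 -1.2627]
scale 5.714285714285714
13.25 [ 0.5171 -0.2215  0.2232] xyaw 42.04996439935295 y [-0.      0.0004 -1.    ] [ 1.1437 -0.2594 -3.1398] 0.03236727618147354 [-0.5286  0.2725  1.5734  0.0003  1.2959 -1.2626]
scale 2.857142857142857
```

View pics/s11.png

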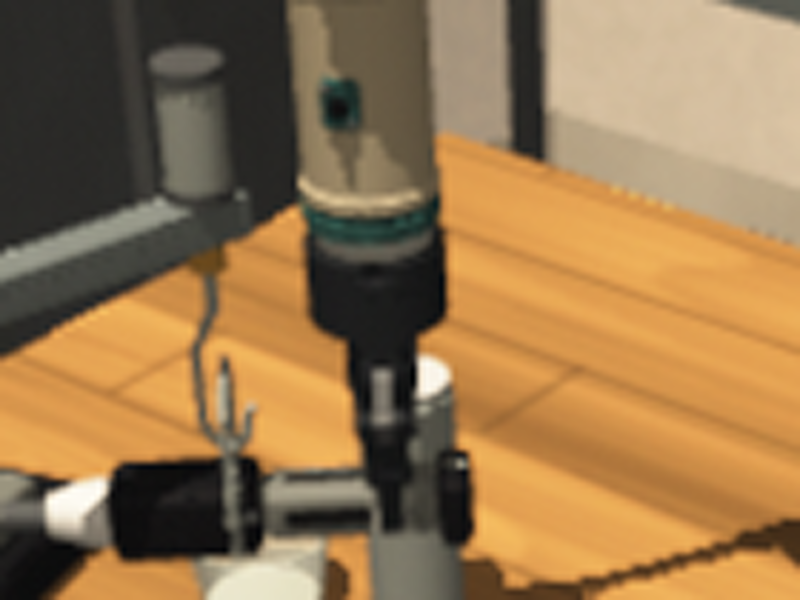

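View pics/t11.png

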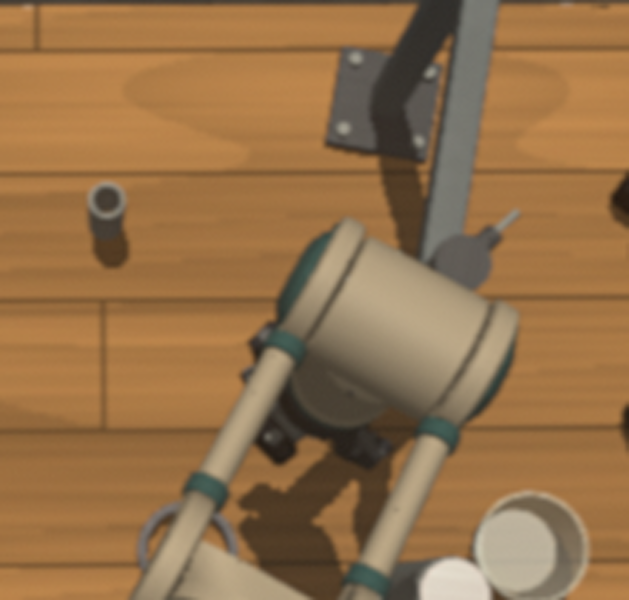

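```bash
cat > avg.py <<'E'
import sys
from rig import manip
import numpy as np
np.set_printoptions(precision=4,suppress=True)
F=[];M=[];P=[]
for i in range(int(sys.argv[1])):
    s=manip.get_state();F.append(s["contact_force"]);M.append(s["moment"]);P.append(s["position"]);manip.get_image("wrist")
F,M,P=map(np.array,(F,M,P));print(s["clock"],"F",F.mean(0),F.std(0),"M",M.mean(0),M.std(0),"P",P.mean(0))
a=np.radians(-47.95);hx=np.array([np.cos(a),np.sin(a)]);hy=np.array([-hx[1],hx[0]])
print("moment about tool y:",(M[:,:2]@hy).mean(),(M[:,:2]@hy).std(), "-> N at .087", (M[:,:2]@hy).mean()/.087)
E
python3 avg.py 20
```

```text
14.25 F [ 0.1484  0.0242 -2.9363] [0.6334 0.5926 0.5636] M [0.1866 0.1756 0.0036] [0.0301 0.0288 0.0344] P [ 0.5172 -0.2216  0.2233]
moment about tool y: 0.2561433514922111 0.030287584746702085 -> N at .087 2.9441764539334616
```

arm_command --commands '[[2.5,[0,0,-0.2],0],[2.5,[0,0,-0.3],0],[2.5,[0,0,-0.4],0],[2.5,[0,0,-0.4],0],[2.5,[0,0,-0.4],0],[2.5,[0,0,-0.4],0],[2.5,[0,0,-0.4],0],[2.5,[0,0,-0.4],0],[2.5,[0,0,0],0],[2.5,[0,0,0],0]]'

```text
clock: 15.3
position: [0.5172, -0.2217, 0.1942]
ee_rot: [0.66, -0.66, -0.254, 0.254]
contact_force: [0.4, 0.1, -3.0]
width: 0.0325
```

```bash
python3 crop.py scene s12 170 90 310 195; python3 avg.py 4
```

```text
15.3 [ 0.5172 -0.2217  0.1942] xyaw 42.05286937663659 y [ 0.      0.0001 -1.    ] [ 0.3622  0.084  -2.9563] 0.03254148158545747 [-0.5286  0.293   1.6193  0.0001  1.2293 -1.2626]
scale 5.714285714285714
15.5 F [ 0.3776 -0.1836 -2.9783] [0.6736 0.1362 0.9459] M [ 0.1683  0.1722 -0.0148] [0.0436 0.0385 0.0314] P [ 0.5173 -0.2218  0.1945]
moment about tool y: 0.24032265548707582 0.05080087014425125 -> N at .087 2.762329373414665
```

View pics/s12.png

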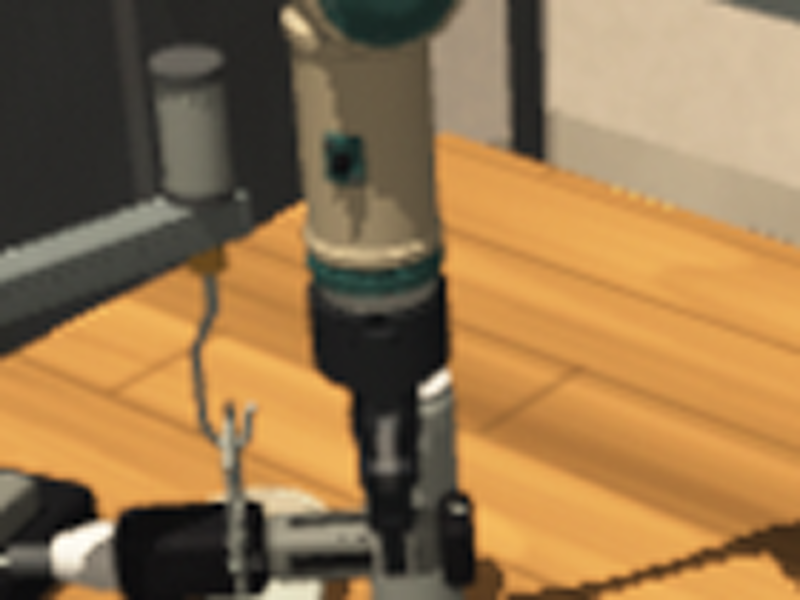

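arm_command --commands '[[2.5,[0,0,-0.2],0],[2.5,[0,0,-0.2],0],[2.5,[0,0,-0.2],0],[2.5,[0,0,-0.2],0],[2.5,[0,0,-0.2],0],[2.5,[0,0,-0.2],0],[2.5,[0,0,-0.2],0],[2.5,[0,0,-0.2],0],[2.5,[0,0,-0.1],0],[2.5,[0,0,0],0]]'

```text
clock: 16.55
position: [0.5172, -0.2218, 0.1772]
ee_rot: [-0.66, 0.66, 0.254, -0.254]
contact_force: [0.1, -0.5, -0.5]
width: 0.0328
```

```bash
python3 crop.py scene s13 170 90 310 195; python3 avg.py 14
```

```text
16.55 [ 0.5172 -0.2218  0.1772] xyaw 42.05404664477736 y [ 0.0002 -0.0001 -1.    ] [ 0.0612 -0.5496 -0.4544] 0.03281667610552999 [-0.5287  0.3063  1.645   0.0001  1.1901 -1.2627]
scale 5.714285714285714
17.25 F [-0.1259  0.0085 -0.7637] [0.5664 0.5699 0.2646] M [ 0.0548  0.0611 -0.0065] [0.0274 0.0244 0.0388] P [ 0.5173 -0.2217  0.1774]
moment about tool y: 0.08161470852352462 0.028466434547219102 -> N at .087 0.9381000979715475
```

View pics/s13.png

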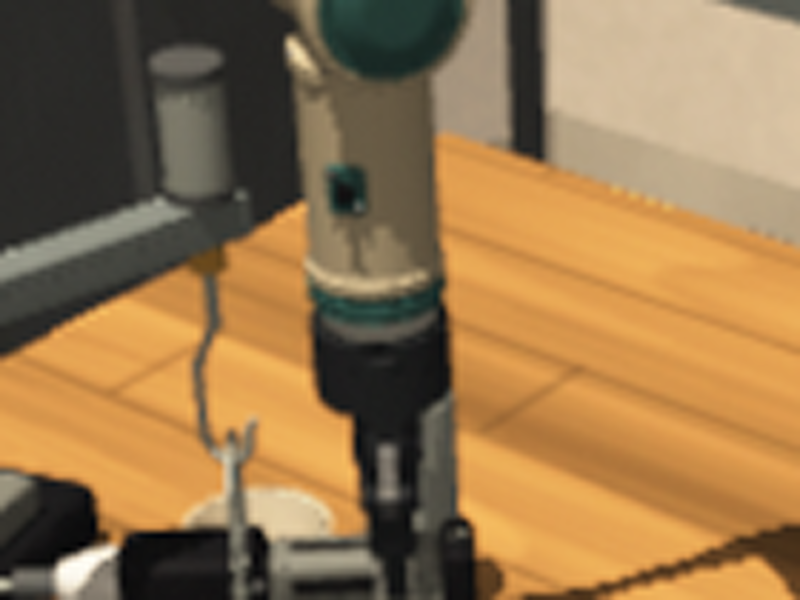

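arm_command --commands '[[2.5,[0,0,-0.15],0],[2.5,[0,0,-0.2],0],[2.5,[0,0,-0.2],0],[2.5,[0,0,-0.2],0],[2.5,[0,0,-0.15],0],[2.5,[0,0,0],0],[2.5,[0,0,0],0]]'

```text
clock: 18.0
position: [0.5172, -0.2217, 0.1683]
ee_rot: [-0.66, 0.66, 0.254, -0.254]
contact_force: [0.0, 0.0, -0.4]
width: 0.0325
```

```bash
python3 crop.py top t14 240 80 460 290; python3 avg.py 40;python3 crop.py scene s14 170 60 310 195
```

```text
18.0 [ 0.5172 -0.2217  0.1683] xyaw 42.05259428033956 y [ 0.0001  0.     -1.    ] [ 0.0024  0.0071 -0.3668] 0.03247724024773345 [-0.5287  0.3137  1.6581  0.0001  1.1697 -1.2627]
scale 2.857142857142857
20.0 F [ 0.1976 -0.5383 -0.1043] [0.4505 0.4516 0.5426] M [-0.0337 -0.0094 -0.0184] [0.0322 0.0276 0.0302] P [ 0.5172 -0.2217  0.1683]
moment about tool y: -0.03133871359457735 0.028965605639326642 -> N at .087 -0.3602150987882454
20.05 [ 0.5172 -0.2217  0.1683] xyaw 42.055977884137484 y [ 0.0001  0.     -1.    ] [ 0.2064 -0.4342 -0.0579] 0.03278561348852569 [-0.5286  0.3137  1.6582  0.0001  1.1697 -1.2627]
scale 4.444444444444445
```

View pics/s14.png

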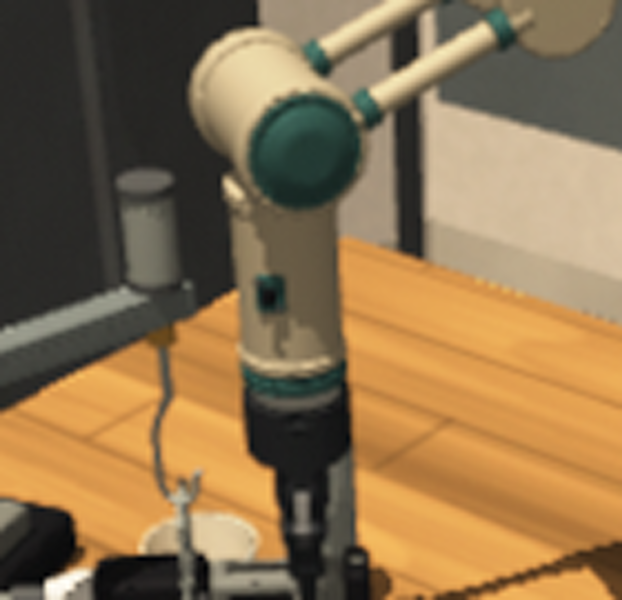

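arm_command --commands '[[2.5,[0.05,-0.15,-0.1],0],[2.5,[0,0,0],0],[2.5,[0,0,0],0]]'

```text
clock: 20.4
position: [0.5177, -0.2231, 0.1672]
ee_rot: [0.66, -0.66, -0.254, 0.254]
contact_force: [0.3, 0.3, 0.5]
width: 0.0322
```

```bash
python3 avg.py 40
```

```text
22.35 F [ 0.2345  0.499  -0.0244] [0.4999 0.4907 0.4827] M [ 0.0458 -0.0187  0.0408] [0.0348 0.0328 0.0319] P [ 0.5177 -0.2232  0.1673]
moment about tool y: 0.02147687728068236 0.035955626025226374 -> N at .087 0.24686065839864785
```

arm_command --commands '[[2.5,[-0.03,0.06,0],0],[2.5,[0,0,0],0],[2.5,[0,0,0],0]]' --grip_force 40

```text
clock: 22.7
position: [0.5175, -0.2228, 0.1673]
ee_rot: [-0.66, 0.66, 0.254, -0.254]
contact_force: [-0.3, -0.3, 0.3]
width: 0.0324
```

```bash
python3 avg.py 30
```

```text
24.15 F [ 0.0139 -0.8537  0.0775] [0.643  0.5137 0.3645] M [-0.0692 -0.022  -0.0371] [0.0311 0.0241 0.0304] P [ 0.5174 -0.2226  0.1673]
moment about tool y: -0.06617544534570559 0.02489152848737187 -> N at .087 -0.7606373028242022
```

arm_command --commands '[[2.5,[0,-0.03,0],0],[2.5,[0,0,0],0],[2.5,[0,0,0],0]]' --grip_force 20

```text
clock: 24.5
position: [0.5174, -0.2227, 0.1672]
ee_rot: [0.66, -0.66, -0.254, 0.254]
contact_force: [-0.2, 0.4, -0.1]
width: 0.0326
```

```bash
python3 avg.py 16
```

```text
25.25 F [-0.0765  0.4328  0.0879] [0.5239 0.511  0.5444] M [ 0.054  -0.0211  0.0508] [0.0337 0.0314 0.0326] P [ 0.5174 -0.2228  0.1672]
moment about tool y: 0.025968763482122265 0.036341606120736177 -> N at .087 0.29849153427726743
```

Vertical residual ≈ 0; the rest is small friction hysteresis. Release slowly.

arm_command --commands '[[3.2,[0,0,0],0],[3.3,[0,0,0],0],[3.4,[0,0,0],0],[3.5,[0,0,0],0],[3.6,[0,0,0],0],[3.8,[0,0,0],0],[4.0,[0,0,0],0],[4.4,[0,0,0],0],[5,[0,0,0],0],[5.6,[0,0,0],0],[6.2,[0,0,0],0],[6.2,[0,0,0],0]]'

```text
clock: 26.5
position: [0.5174, -0.2229, 0.1673]
ee_rot: [-0.66, 0.66, 0.254, -0.254]
contact_force: [-0.1, 0.2, -0.6]
width: 0.0618
```

```bash
python3 crop.py scene s15 170 60 330 195;python3 crop.py wrist w15 0 0 560 420; python3 crop.py scene s16 170 60 330 195;python3 -c "
from h import *
a=load('s15')['pixels'].astype(int);b=load('s16')['pixels'].astype(int);d=abs(a-b).max(2)[100:200,150:330];print(d.max(),(d>40).sum())"
```

```text
26.5 [ 0.5174 -0.2229  0.1673] xyaw 42.05412754686243 y [ 0.0001  0.     -1.    ] [-0.0562  0.1949 -0.6222] 0.061756343854660035 [-0.5303  0.3154  1.6583  0.0001  1.1679 -1.2643]
scale 4.444444444444445
26.55 [ 0.5174 -0.2229  0.1673] xyaw 42.05497940158256 y [ 0.0001  0.     -1.    ] [-0.1634 -0.1042  0.4959] 0.061798468759056986 [-0.5303  0.3154  1.6582  0.0001  1.1679 -1.2644]
scale 1.4285714285714286
26.6 [ 0.5174 -0.2229  0.1672] xyaw 42.054991506536865 y [ 0.0001  0.0001 -1.    ] [-0.7302 -1.0611 -0.6344] 0.06188232725527369 [-0.5303  0.3154  1.6583  0.0001  1.1679 -1.2644]
scale 4.444444444444445
21 0
```

View pics/s16.png

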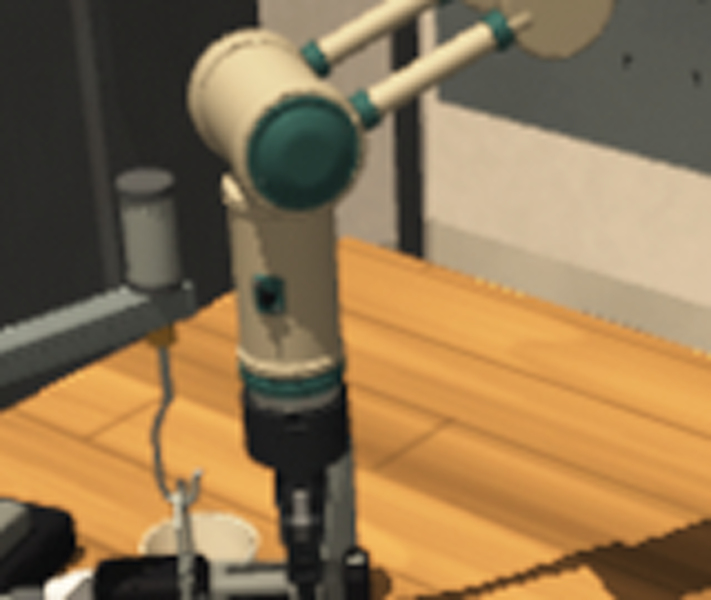

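View pics/w15.png

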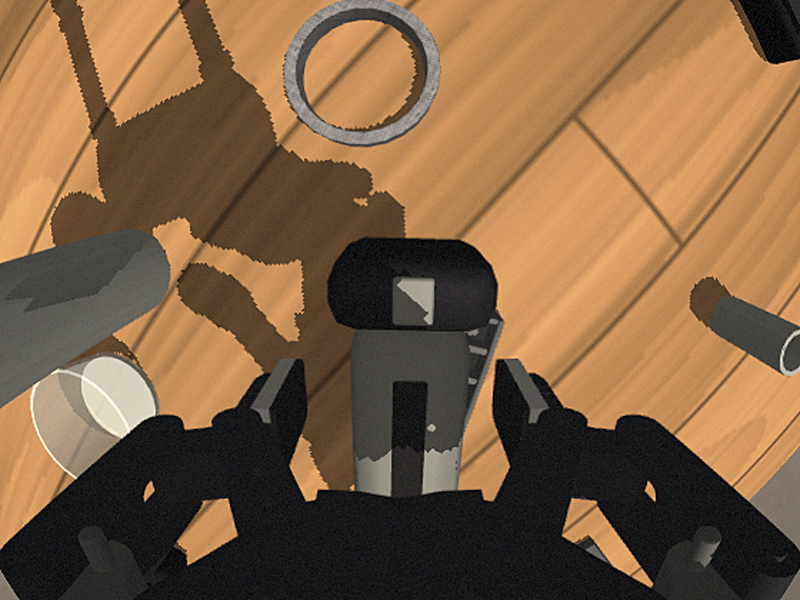

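arm_command --commands '[[6.2,[0,0,0.5],0],[6.2,[0,0,1],0],[6.2,[0,0,1],0],[6.2,[0,0,1.5],0],[6.2,[0,0,1.5],0],[6.2,[0,0,1.5],0],[6.2,[-1,1.5,0.5],0],[6.2,[-1.5,2.5,0],0],[6.2,[-2,3,0],0],[6.2,[-2,4,0],0],[6.2,[-2,4,0],0],[6.2,[0,0,0],0]]'

```text
clock: 27.85
position: [0.4275, -0.0677, 0.2423]
ee_rot: [0.661, -0.658, -0.254, 0.256]
contact_force: [0.2, -1.5, -0.6]
width: 0.0618
```

```bash
python3 crop.py scene s17 150 80 310 200;python3 crop.py top t17 0 0 560 420; for i in 1 2 3 4 5 6 7 8; do python3 -c "
from rig import manip;manip.get_image('wrist')"; done; python3 crop.py scene s18 150 80 310 200;python3 -c "
from h import *
a=load('s17')['pixels'].astype(int);b=load('s18')['pixels'].astype(int);d=abs(a-b).max(2)[80:200,150:310];print(d.max(),(d>40).sum())
s=load('s18');C=cloud(s);hook=np.array([.5755,-.2865]);B=C[80:210,130:330].reshape(-1,3)
k=B[(np.linalg.norm(B[:,:2]-hook,axis=1)<.2)&(B[:,2]>.11)&(B[:,2]<.27)];print(len(k),k.min(0),k.max(0))
h=B[(np.linalg.norm(B[:,:2]-hook,axis=1)<.04)&(B[:,2]>.2)&(B[:,2]<.3)];print(h[np.argsort(-h[:,2])][:25])"
```

```text
27.85 [ 0.4275 -0.0677  0.2423] xyaw 42.278881435713394 y [-0.0032  0.0036 -1.    ] [ 0.2318 -1.4739 -0.6189] 0.061816833654108894 [-0.3201  0.0652  1.7881  0.0025  1.2924 -1.0587]
scale 5.0
27.9 [ 0.4299 -0.0701  0.2426] xyaw 42.25193088564151 y [-0.0003  0.0007 -1.    ] [ 0.3    -0.8296  0.0481] 0.061891731371807715 [-0.3222  0.0673  1.7848  0.0006  1.29   -1.0598]
scale 1.4285714285714286
28.35 [ 0.4327 -0.0735  0.242 ] xyaw 41.994373304576094 y [-0.0004  0.0002 -1.    ] [-0.1461  0.3632  0.494 ] 0.062277686943782405 [-0.3271  0.0729  1.7801  0.      1.289  -1.06  ]
scale 5.0
212 809
1425 [ 0.37751246 -0.40439042  0.11031274] [ 0.68319809 -0.17308063  0.26998496]
[[ 0.58568561 -0.29581214  0.29968212]
 [ 0.57934463 -0.29829758  0.29600614]
 [ 0.58198134 -0.30045362  0.29293345]
 [ 0.58247371 -0.30447342  0.29180297]
 [ 0.58074652 -0.29779195  0.2897301 ]
 [ 0.58206636 -0.3008899   0.28928044]
 [ 0.58367248 -0.29963633  0.28688279]
 [ 0.58080019 -0.2982569   0.28604387]
 [ 0.58488411 -0.29882155  0.28415591]
 [ 0.58416328 -0.29558483  0.28136975]
 [ 0.57956359 -0.30015234  0.28126674]
 [ 0.58334511 -0.30106946  0.27911044]
 [ 0.58201201 -0.29849734  0.27579799]
 [ 0.58358652 -0.30133786  0.27554546]
 [ 0.583027   -0.29790237  0.27288263]
 [ 0.58594244 -0.29979038  0.26998496]
 [ 0.58095834 -0.30480629  0.26952747]
 [ 0.58235712 -0.29917788  0.26852499]
 [ 0.57483702 -0.27197877  0.26731564]
 [ 0.57196306 -0.27054635  0.26646522]
 [ 0.58545435 -0.30087634  0.26576795]
 [ 0.57547919 -0.26726957  0.26568017]
 [ 0.57716917 -0.26995628  0.26553009]
 [ 0.58249738 -0.29955648  0.2648433 ]
 [ 0.58606455 -0.30073854  0.2624827 ]]
```

View pics/s18.png

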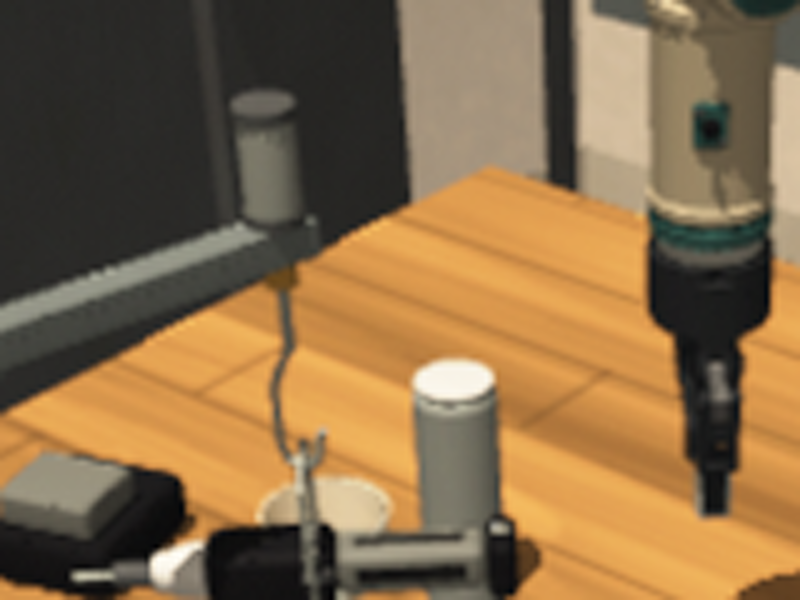

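View pics/t17.png

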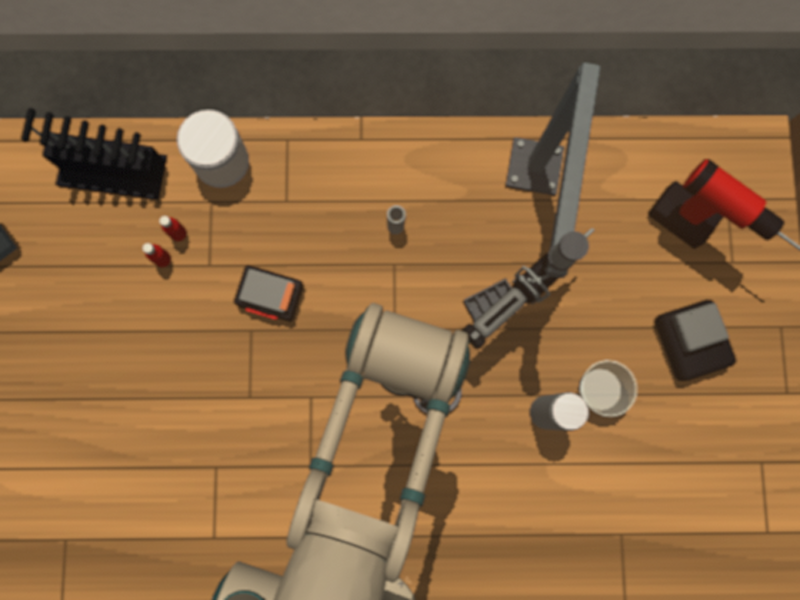

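Run:
```python
from h import *
import h
fr=[]
for i in range(16): fr.append(grab("scene","tmp")["pixels"].astype(int)[160:215,155:260])
for j in range(1,16): d=abs(fr[j]-fr[0]).max(2);print((d>40).sum(),end=' ')
s=load("tmp");cv2.imwrite("pics/s19.png",cv2.resize(s["pixels"][130:230,150:283],None,fx=6,fy=6,interpolation=2)[:,:,::-1])
a=load("top0")["pixels"].astype(int);b=load("t17")["pixels"].astype(int)
```

```text
0 0 0 0 0 0 0 0 0 0 0 0 0 0 0
```

View pics/s19.png

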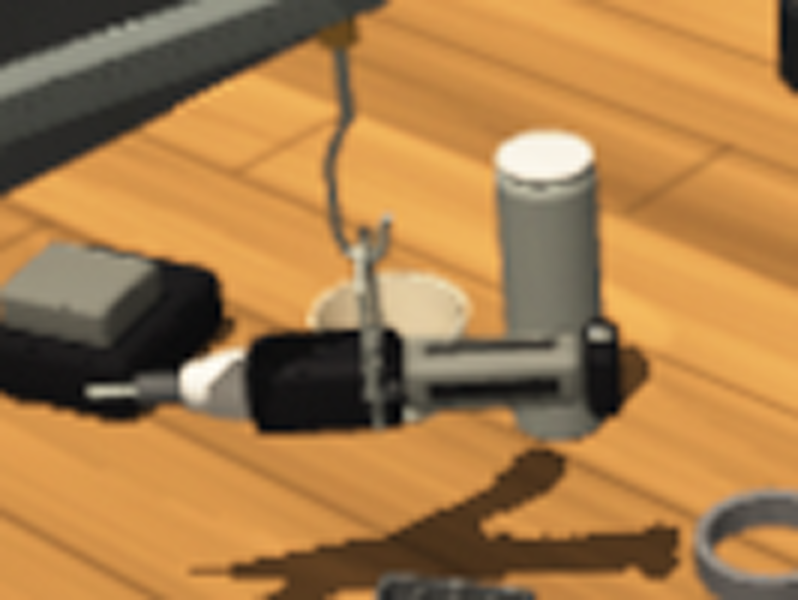

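Hanging still: no pixel changed by more than the 40-level threshold over 0.8 s, and the bail is seated in the hook. Handing in.

```bash
python3 -c "
from rig import manip
print(manip.sign_off(), manip.get_state()['clock'])"
```

```text
the job is handed in; nothing more can be done
the job is handed in; nothing more can be done
```

The screwdriver now hangs by its bail on the sprung hook. It hangs still, the gripper is open and clear, and I handed the job in at about 29 s of the 72 s allowed.

- **Bail:** I swung it upright with the closed fingertips. It stood by itself within about 1° of upright. The highest force I read while pushing was 1.6 N, though I only read it at the end of each move. The first push slid the tool about 6 mm along the bench.
- **Lift:** I gripped the handle about 87 mm behind the hinge. The tool weighed about 2.9 N, roughly 0.3 kg.
- **Hooking:** I brought the bail over the hook tip and lowered at 20 mm/s while the spring took the load. I stopped when the remaining vertical force was within 0.1 N of zero, with the spring pulled down by about 18–20 mm (estimated). Then I opened the fingers slowly.
- **Yaw:** I turned the tool about 27° from the hanger's own axis so the wrist would clear the spring can. It hangs that way.

**Last checks:**
- The bail is seated in the hook.
- In 16 frames over 0.8 s, no pixel changed by more than the threshold.
- The other things look unmoved by eye in the top view. I did not measure them, and the arm partly covered the tape roll there.
- One reading did not settle: before release the sideways force flipped between about +0.5 and −0.9 N with sub-millimetre shifts. I took it as friction at the hook, and no swing showed after letting go.

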